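# Free the locked shuttle of a chip reader and store its cassettes

### The arm

A 6-joint arm with a two-finger parallel gripper is mounted at the origin on a cart in front of the work surface, level with it; the furniture and walls round the work are solid. World frame = base frame: x ahead of the robot, y to its left, z up, the work surface at z = 0. Lengths are in m, angles in rad, forces in N, time in s.
With the tool pointing down it reaches from about 0.3 to 0.75 m from the base axis. Payload 8.5 kg.
Tool frame: the origin (TCP) lies on the centre line of the jaws, within the pads' length; the fingertips stand 19 mm ahead of it and the grasp point (between the pads) is the TCP; z points along the fingers, y is the direction in which the jaws open and shut (so a half turn about z gives the same grasp; the last joint's range is limited). The gripper opens to 85 mm and grips with 20 to 120 N. Pads are 22 mm wide; open, the fingers measure 114 mm over their backs; the gripper's body (76 mm by 85 mm) begins 54 mm behind the grasp point. The pads swing forward as they close: fully open they stand 13 mm farther back than shut.
Start: joints at [-1.54, 0.381, 1.297, -0, 1.464, -0.215], TCP at [0.134, -0.533, 0.25] pointing down, gripper open.
Joint ranges: [-3.11, 3.11], [-0.89, 2.33], [0.22, 2.48], [-1.42, 4.56], [0.17, 2.85], [-2.88, 2.88]. Speed limits (rad/s): [2.39, 2.39, 3.14, 3.14, 3.14, 3.14].

### API

Orientations are given as a unit quaternion [w, x, y, z].
In Python, from cell import bot, optics gives the robot as it stands.
- The arm moves only by the tool carry_out, never from a script. Its argument "targets" is a list of rows, each a list of 5 numbers: the opening, from 0 (shut) to 1 (fully open), then the shift along the world's x, y, z in mm, then the turn about the world's z in rad. In form: [[grip, x, y, z, roll], ...]. A call has 1 to 20 rows; each row is the pose to reach, as a shift and turn from the pose measured when the call began; what a row does not reach only later rows make up. A row lasts 1/10 s, in which the tool goes at most 50 mm and 8.59 degrees, less where a joint would pass 70% of its speed; a pose out of reach is approached as far as the arm can. A call with a gripper value outside its range is refused whole. The fingers move at their own pace and stop on an object; "newtons" is the grip in N (left out, the last holds). Time passes only in rows, so rows that repeat a pose let the fingers close. It gives the time, the measured TCP pose, the force and the opening at its end, in the units of the state.
- bot.get_state(): the state, without advancing time (a new reading comes with each control period).
- optics.camera(name): name is "side" or "top"; returns a dict with "img" (400x640x3 uint8, red, green, blue), "camera_matrix" (3x3 intrinsics, pixels), "rvec" (rotation vector, rad) and "tvec" (3), from world to camera coordinates, as OpenCV has them. Camera axes: x right, y down, z forward; pixel columns grow to the right and rows downward; lengths in m; the calibration is good to about 2 mm. A picture is of the moment at which its call begins. There is no depth.
- bot.job_done(): hands the job in, once; it reports no verdict.
The state is a dict: "time_s": time; "joint_pos": joint angles; "qd": joint speeds; "joint_efforts": joint torques, N m; "ee_pos": TCP position; "orientation": TCP orientation; "wrist_force": force on the tool from outside, world axes, zero at the start; "moment": the same for the moment, N m; "width": finger opening in m.
Only numpy, scipy, OpenCV 4.12 (cv2) and the standard library are available. Lean on these libraries where they do the work, as an engineer would, in place of code of your own. Each camera call takes 0.05 s, during which the arm holds its last target. There are 200 camera calls.

### The job

The chip reader has lost power with its shuttle locked under the hood. With the screwdriver, push the blade through the narrow slot in the reader's front panel to press the hidden release, which lets the shuttle spring out a little; then slide the shuttle along its rail until it snaps in at the end stop, and leave it there. Move every chip cassette from the shuttle into the storage rack, one to a slot and fully down, without tipping any over, lay the screwdriver back on its mat, and do not disturb the vial, tweezers and calliper.

Things in the scene. Friction and masses are not known exactly. Their poses are not given: they have to be found in the camera images.
- reader: fixed white instrument. Origin: on the bench at mid depth, below the hood's open right-hand mouth; x to its back, y along the rail to its left, z up. Front panel at x -55 mm. Hood: y 0 to +165, x +-55, top at z 153 mm, open only at y 0. Rail bed 55 mm high from y 0 to -220 mm, end stop 22 mm high on it at y -210 to -217
- release_slot (a point): centre of the release slot's mouth, in the black collar that stands 5 mm proud of the front panel, 36 mm above the bench; axes as the reader's, +x points straight in. Slot 9 mm wide, 14 mm high; the collar flares to 19 x 24 mm at the mouth. The release tab (30 x 30 mm) is hidden 27 mm behind the mouth
- release (a joint): travel of the hidden release tab (m): 0 at rest, 0.009 fully pressed in (reader +x); its spring pushes back, 2.4 N at rest to 5.1 N fully pressed. The shuttle is let go at about 0.004 and springs out about 30 mm by itself
- shuttle (a joint): place of the shuttle along its rail (m): 0 locked, grows towards reader -y; about 0.03 once sprung out; a detent resists with about 6 N from 0.153, it is in past 0.163, end stop at 0.170. Friction 1.5 N plus 40 N per m/s. Its floor is 69 mm above the bench; four slots 36 mm apart, at reader y +20, +56, +92, +128 mm minus the joint value, walls 26 mm high
- shuttle_tab (a point): top middle of the shuttle's blue pull tab, an upright plate 34 (x) x 8 (y) mm standing 68 mm above the shuttle floor, its top 137 mm above the bench, at the shuttle's right-hand (-y) end 27 mm outside the hood while locked, 51 mm from the nearest cassette slot; moves with the shuttle; axes as the reader's
- storage_rack: fixed blue rack 77 (x) x 140 (y) x 38 mm with four upright slots 36 mm apart along its y; each runs along its x, 10.4 mm wide, 65 mm long, 26 mm deep, flared at the top to 22 x 73 mm. Origin: middle of its underside on the bench, z up. All empty at the start
- rack_slot_1 (a point): middle of the floor of rack slot 1, 12 mm above the bench, at y = -54 mm in the rack's frame; axes as the rack's. A cassette fully down has its origin here
- rack_slot_2 (a point): middle of the floor of rack slot 2, 12 mm above the bench, at y = -18 mm in the rack's frame; axes as the rack's. A cassette fully down has its origin here
- rack_slot_3 (a point): middle of the floor of rack slot 3, 12 mm above the bench, at y = 18 mm in the rack's frame; axes as the rack's. A cassette fully down has its origin here
- rack_slot_4 (a point): middle of the floor of rack slot 4, 12 mm above the bench, at y = 54 mm in the rack's frame; axes as the rack's. A cassette fully down has its origin here
- screwdriver: loose red-handled screwdriver 172 mm long, 70 g, lying on the mat, blade pointing roughly away from the robot. Origin: middle of its length, at its underside; long axis its y: handle 20 x 19 mm from y -6 to +86 mm, shaft 4 x 5 mm from y -6 to the tip at y -86 mm; shaft and handle axis 9.5 mm above the origin
- tool_mat: fixed black rubber mat 200 (x) x 110 (y) x 3 mm with a thin grey border. Origin: middle of its underside; z up
- cassette_1: loose upright chip cassette, 45 g: white frame 60 (x) x 8 (y) x 48 mm high with a glass window, and above it an orange grip tab 26 (x) x 8 (y) mm from z 48 to 68 mm. Origin: middle of its underside; z up; the two faces are alike. At the start it stands in one of the shuttle's slots (slots 10.4 mm wide); absent (None) in some starts
- cassette_2: loose upright chip cassette, 45 g: white frame 60 (x) x 8 (y) x 48 mm high with a glass window, and above it an orange grip tab 26 (x) x 8 (y) mm from z 48 to 68 mm. Origin: middle of its underside; z up; the two faces are alike. At the start it stands in one of the shuttle's slots (slots 10.4 mm wide); absent (None) in some starts
- cassette_3: loose upright chip cassette, 45 g: white frame 60 (x) x 8 (y) x 48 mm high with a glass window, and above it an orange grip tab 26 (x) x 8 (y) mm from z 48 to 68 mm. Origin: middle of its underside; z up; the two faces are alike. At the start it stands in one of the shuttle's slots (slots 10.4 mm wide); absent (None) in some starts
- cassette_4: loose upright chip cassette, 45 g: white frame 60 (x) x 8 (y) x 48 mm high with a glass window, and above it an orange grip tab 26 (x) x 8 (y) mm from z 48 to 68 mm. Origin: middle of its underside; z up; the two faces are alike. At the start it stands in one of the shuttle's slots (slots 10.4 mm wide); absent (None) in some starts
- vial_capped: bystander: small glass vial with a black cap, 22 x 22 x 46 mm, loose, origin in the middle of its underside
- tweezers: bystander: steel tweezers 124 mm long, 8 mm high, lying on the bench, loose, origin at the middle of its underside
- calliper: bystander: steel calliper 60 x 215 x 12 mm, lying on the bench, loose, origin at the middle of its underside

How it is judged:
On the way, in this order (a step that is already met when the one before it is completed fails the run):
1. the hidden release is pressed with the screwdriver through the slot and the shuttle has sprung free (value of joint release above 0.004 m and contact force between screwdriver and reader above 0.5 N and value of joint shuttle above 0.015 m), for 0.1 s.
2. the shuttle is snapped in at the end stop (value of joint shuttle above 0.163 m and velocity of joint shuttle below 0.01 m/s), for 0.2 s.
At the end, for the whole second after the job is handed in: every cassette present stands in a rack slot, origin within 7 mm of the slot's floor point, tilt under 0.15 rad; shuttle joint above 0.163; release sprung back (below 0.002); screwdriver at rest on the mat, its middle within 50 mm of the mat's middle ((distance between cassette_1 and rack_slot_1 below 0.007 m or distance between cassette_1 and rack_slot_2 below 0.007 m or distance between cassette_1 and rack_slot_3 below 0.007 m or distance between cassette_1 and rack_slot_4 below 0.007 m) and angle between each of cassette_1, cassette_2, cassette_3, cassette_4's own z axis and vertical below 0.15 rad and linear speed of each of cassette_1, cassette_2, cassette_3, cassette_4, screwdriver below 0.02 m/s and (distance between cassette_2 and rack_slot_1 below 0.007 m or distance between cassette_2 and rack_slot_2 below 0.007 m or distance between cassette_2 and rack_slot_3 below 0.007 m or distance between cassette_2 and rack_slot_4 below 0.007 m) and (distance between cassette_3 and rack_slot_1 below 0.007 m or distance between cassette_3 and rack_slot_2 below 0.007 m or distance between cassette_3 and rack_slot_3 below 0.007 m or distance between cassette_3 and rack_slot_4 below 0.007 m) and (distance between cassette_4 and rack_slot_1 below 0.007 m or distance between cassette_4 and rack_slot_2 below 0.007 m or distance between cassette_4 and rack_slot_3 below 0.007 m or distance between cassette_4 and rack_slot_4 below 0.007 m) and value of joint shuttle above 0.163 m and value of joint release below 0.002 m and horizontal distance between screwdriver and tool_mat below 0.05 m and height (world z) of screwdriver below 0.035 m); the robot touches nothing.
It fails at once if a cassette is tipped over (more than 0.7 rad from upright) (angle between any of cassette_1, cassette_2, cassette_3, cassette_4's own z axis and vertical above 0.7 rad).
It fails at once if a bystander (vial, tweezers, calliper) is moved more than 25 mm (distance of any of vial_capped, tweezers, calliper from where it was at the start of the episode above 0.025 m).
Of cassette_1, cassette_2, cassette_3, cassette_4 only 3 to 4 are there at a start; the rules pass over those that are not, and their reading is None.
At some moment in a run one of screwdriver may be knocked a few centimetres aside while the robot is not near it.
Once in a run the grip may slacken for a moment while it holds something.
It also fails if it takes over 210 s, if anything falls off the work surface, if the arm or the gripper's body presses on something with over 40 N, if the wrist force passes 120 N, or if a joint passes its speed limit or range.

## Working session

There is one attempt and no reset: what is moved stays moved. The work goes in short steps, Python scripts to look and compute and a tool call to move; the robot and the scene stay as the last step left them, time stands still between calls to the robot, and variables do not carry over. Pictures are saved under pics/ and viewed, about 12 in all and at most 16, crops included, and the job is handed in when it is done.

Besides the shell and the picture viewer there is one more tool, called after "Emit:" as a command line: name --pt "numbers of a row" for each row, then --argument value for the rest. carry_out: Moves the arm, as the interface text tells. Its arguments: {"type":"object","properties":{"targets":{"type":"array","items":{"type":"array","items":{"type":"number"}}},"newtons":{"type":"number"}},"required":["targets"]}

```bash
mkdir -p pics; ls
cat > h.py <<'E'
import numpy as np, cv2
from cell import bot, optics
def cam(n):
    c=optics.camera(n); R=cv2.Rodrigues(np.array(c["rvec"],float))[0]; t=np.array(c["tvec"],float).reshape(3); return c["img"],np.array(c["camera_matrix"],float),R,t
def save(img,fn,box=None,s=1):
    if box: img=img[box[1]:box[3],box[0]:box[2]]
    cv2.imwrite("pics/"+fn,cv2.resize(img[:,:,::-1],None,fx=s,fy=s,interpolation=cv2.INTER_CUBIC))
def ray(c,px,z):
    _,K,R,t=c; d=R.T@np.linalg.solve(K,[px[0],px[1],1.]); o=-R.T@t; return o+d*(z-o[2])/d[2]
def proj(c,P):
    _,K,R,t=c; p=K@(R@np.array(P,float)+t); return p[:2]/p[2]
def tri(c1,p1,c2,p2):
    M=[c[1]@np.c_[c[2],c[3]] for c in (c1,c2)]
    X=cv2.triangulatePoints(M[0],M[1],np.array(p1,float),np.array(p2,float))[:,0]; return X[:3]/X[3]
E
python3 - <<'E'
from h import *
for n in("top","side"):
    c=cam(n); save(c[0],n+"0.png",s=1.25); print(n,(-c[2].T@c[3]).round(3),c[1][0,0])
print(bot.get_state())
E
```

```text
pics
top [ 0.284 -0.08   1.489] 427.7500586592353
side [ 0.202 -0.945  0.739] 394.304582916447
{'time_s': 0.1, 'joint_pos': array([-1.54030325e+00,  3.81125863e-01,  1.29811212e+00, -1.24664618e-05,
        1.46360531e+00, -2.15322041e-01]), 'qd': array([-0.00014495, -0.00084027,  0.00065221,  0.00207577, -0.00107793,
       -0.0004809 ]), 'joint_efforts': array([ 5.65095208e-03, -4.49215186e+01, -2.31652951e+01,  4.47311734e-07,
        3.67473986e-03,  2.54088803e-06]), 'ee_pos': array([ 0.13381699, -0.53324436,  0.24979956]), 'orientation': array([-6.23223067e-04,  9.92456093e-01,  1.22598986e-01,  5.15357673e-05]), 'wrist_force': array([ 0.5325882 , -0.04297864, -0.09440602]), 'moment': array([ 0.01947141, -0.03704986,  0.02928736]), 'width': 0.08548218376842097}
```

View pics/top0.png

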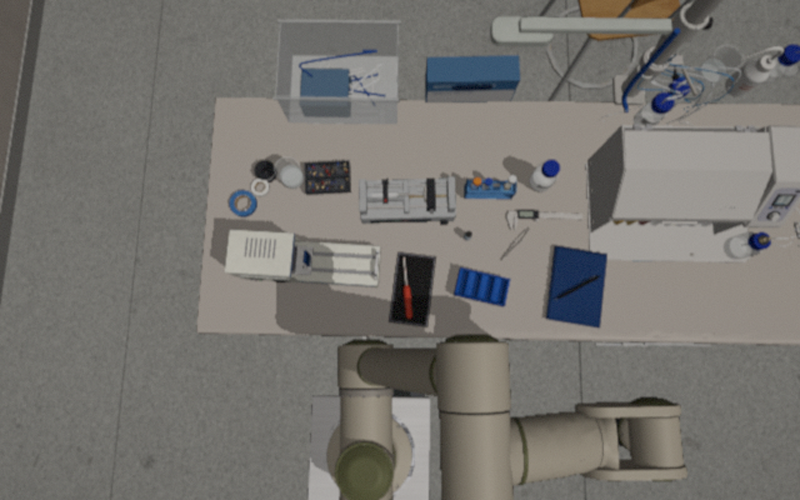

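View pics/side0.png

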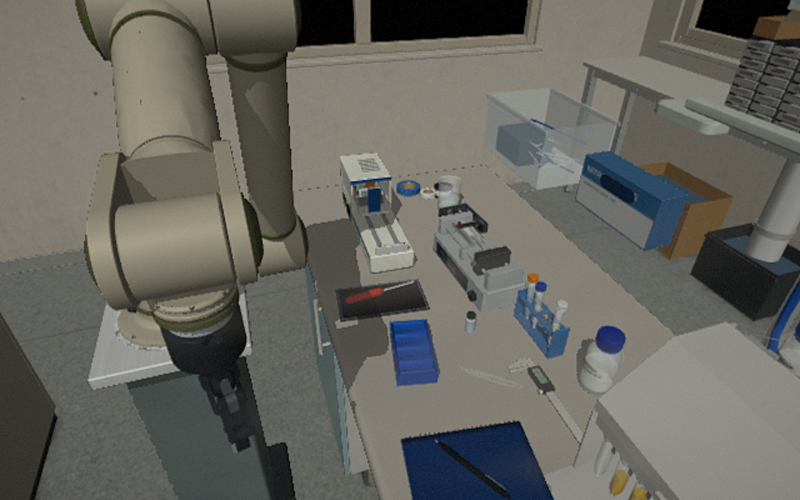

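The top view shows the reader at display (225–380, 230–285), mat and screwdriver (412, 290), rack (482, 286), vial (467, 235), tweezers (515, 243) and calliper (540, 215). I'll zoom in for measuring.

Run:
```python
from h import *
c=cam("top"); save(c[0],"t1.png",(170,170,420,270),3.2)
s=cam("side"); save(s[0],"s1.png",(230,110,450,320),2.8)
P=lambda d,z:ray(c,(d[0]/1.25,d[1]/1.25),z).round(3)
for n,d,z in(("mouth",(298,258),.15),("railend",(380,265),.055),("mat",(412,290),.003),("rack",(482,286),.038),("edge",(400,335),0),("vial",(467,235),.046),("base",(475,370),0.3)):print(n,P(d,z))
# red handle, mat, rack masks
hsv=cv2.cvtColor(c[0],cv2.COLOR_RGB2HSV)
def comp(m,box):
    mm=np.zeros_like(m);x0,y0,x1,y1=box;mm[y0:y1,x0:x1]=m[y0:y1,x0:x1];return mm
red=comp((((hsv[...,0]<8)|(hsv[...,0]>172))&(hsv[...,1]>150)&(hsv[...,2]>80)).astype(np.uint8),(305,190,350,270))
blue=comp(((abs(hsv[...,0].astype(int)-112)<14)&(hsv[...,1]>130)&(hsv[...,2]>40)).astype(np.uint8),(355,200,420,255))
blk=comp((hsv[...,2]<60).astype(np.uint8),(300,195,352,270))
for n,m,z in(("red",red,.0125+.003),("blue",blue,.038),("mat",blk,.003)):
    pts=np.argwhere(m)[:,::-1].astype(np.float32)
    W=np.array([ray(c,p,z)[:2] for p in pts]); r=cv2.minAreaRect((W*1000).astype(np.float32)); print(n,len(pts),r,cv2.minAreaRect(pts)[0])
```

```text
mouth [0.498 0.184 0.15 ]
railend [ 0.497 -0.021  0.055]
mat [ 0.436 -0.109  0.003]
rack [ 0.447 -0.299  0.038]
edge [ 0.312 -0.078  0.   ]
vial [ 0.586 -0.258  0.046]
base [ 0.234 -0.243  0.3  ]
red 119 ((403.8759460449219, -96.87359619140625), (83.0947036743164, 17.97869300842285), 3.994373321533203) (325.8892517089844, 241.0061492919922)
blue 874 ((446.37982177734375, -297.12274169921875), (136.75448608398438, 74.22142791748047), 77.8223876953125) (385.13763427734375, 229.07020568847656)
mat 1366 ((437.74005126953125, -110.14689636230469), (105.02298736572266, 192.5767822265625), 82.34638214111328) (329.6700134277344, 231.80996704101562)
```

View pics/t1.png

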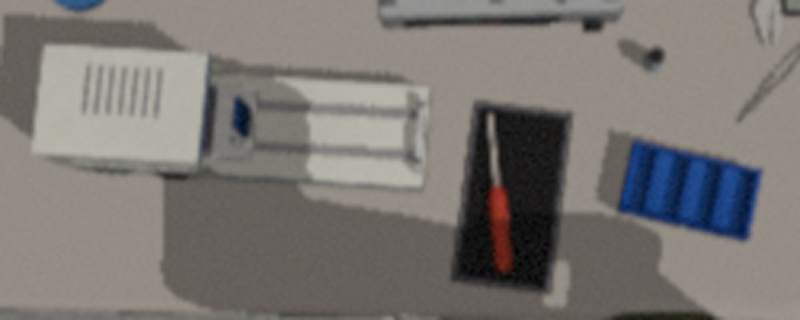

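View pics/s1.png

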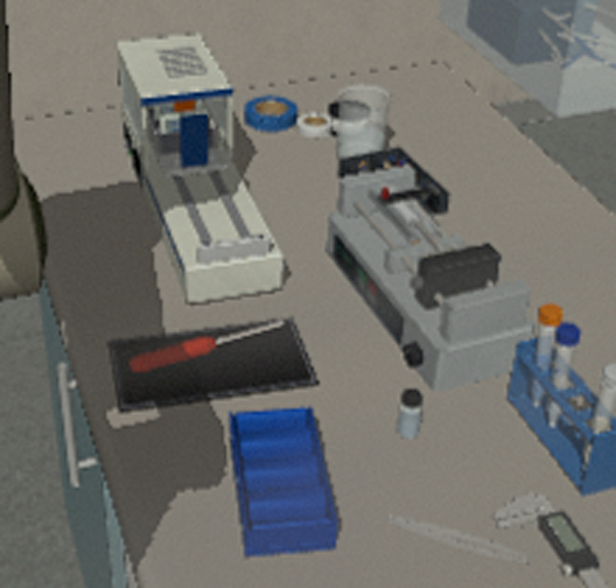

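t1 gives the hood top corners (45,45), (210,52), (197,165), (33,152), the rail end (430,88)–(425,190), a dark collar at about (175,172), the screwdriver tip (490,115) and its end (505,270). In s1 the collar is at about (132,158) and the blue tab top at about (195,115).

```bash
python3 - <<'E'
from h import *
c=cam("top"); s=cam("side")
T=lambda p:(170+p[0]/3.2,170+p[1]/3.2); S=lambda p:(230+p[0]/2.8,110+p[1]/2.8)
q=lambda p,z:(ray(c,T(p),z)*1000).round(1)[:2]
print("hood",[q(p,.153) for p in((45,45),(210,52),(197,165),(33,152))])
print("bed end",q((430,88),.055),q((425,190),.055))
print("driver tip,end",q((490,115),.0125),q((505,270),.0125))
print("collar top@.036",q((175,172),.036), "tri",tri(c,T((175,172)),s,S((132,158))).round(4))
print("tab top",q((240,110),.137), (ray(s,S((195,115)),.137)*1000).round(1))
for p in((228,415),(312,408),(338,515),(245,525)): print("rack side",(ray(s,S(p),.038)*1000).round(1))
print("blue tab in side by rail bed corners",(ray(s,S((283,262)),.055)*1000).round(1),(ray(s,S((190,278)),.055)*1000).round(1))
save(c[0],"t2.png",(205,205,255,235),14); save(s[0],"s2.png",(262,115,322,190),8)
E
python3 - <<'E'
import cv2,numpy as np
a=cv2.imread('pics/t2.png');b=cv2.imread('pics/s2.png')
print(a.shape,b.shape)
b=cv2.resize(b,(456,570)); a=cv2.resize(a,(340,204))
o=np.zeros((570,796,3),np.uint8);o[:,:456]=b;o[:204,456:]=a;cv2.imwrite('pics/m2.png',o)
E
```

```text
hood [array([566.5, 362.2]), array([562.2, 196. ]), array([448.3, 203. ]), array([458.3, 366.3])]
bed end [547.3 -20.9] [438.2 -18.2]
driver tip,end [526.3 -85.4] [ 358.2 -104.2]
collar top@.036 [454.6 251. ] tri [0.4522 0.2491 0.045 ]
tab top [506.6 166. ] [511.1 167.  137. ]
rack side [ 426.2 -228.1   38. ]
rack side [ 502.9 -243.6   38. ]
rack side [ 476.6 -371.4   38. ]
rack side [ 399.9 -357.2   38. ]
blue tab in side by rail bed corners [548.9 -36.5  55. ] [445.8 -33.9  55. ]
(420, 700, 3) (600, 480, 3)
```

View pics/m2.png

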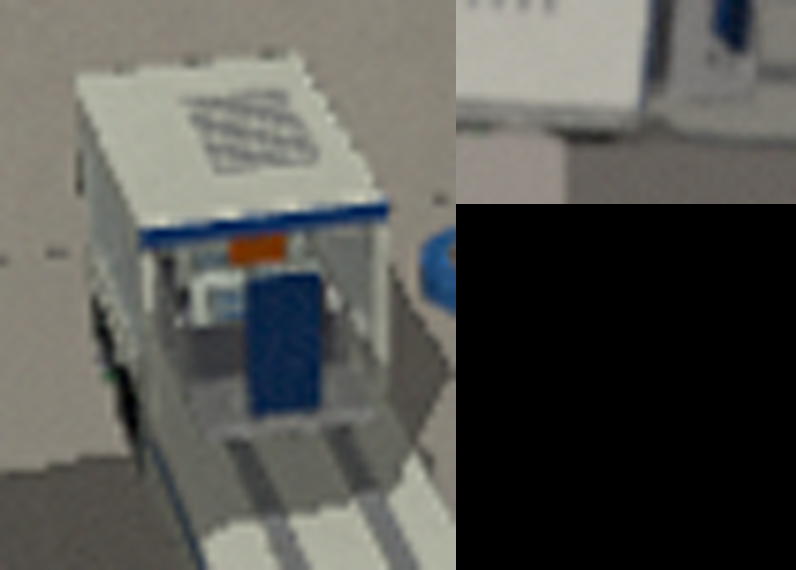

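m2 (side) shows a dark strip with a green dot on the front panel at (95–140, 300–460). I'll cast the dark pixels onto the panel plane.

Run:
```python
from h import *
s=cam("side"); c=cam("top")
yaw=np.radians(-3.1); O=np.array([.505,.200,0]); Rz=np.array([[np.cos(yaw),-np.sin(yaw),0],[np.sin(yaw),np.cos(yaw),0],[0,0,1]])
def onpanel(cc,px,xr):
    d=Rz.T@(cc[2].T@np.linalg.solve(cc[1],[px[0],px[1],1.])); o=Rz.T@(-cc[2].T@cc[3]-O); return o+d*(xr-o[0])/d[0]
# expected edges
for P in((-55,0,55),(-55,165,55),(-55,0,0),(-55,0,153),(-55,165,153),(-55,-220,55),(55,-220,55)):
    w=O+Rz@(np.array(P)/1000); print(P,"side",proj(s,w).round(1),"top",proj(c,w).round(1))
g=s[0].astype(int).max(2)
print(g[150:180,270:286])
for p in((274.5,155),(276.7,164.3),(280,175)):print(p,(onpanel(s,p,-.06)*1000).round(1))
print("top rows",c[0].astype(int).max(2)[216:230,212:236])
```

```text
(-55, 0, 55) side [280.  170.3] top [237.5 224.7]
(-55, 165, 55) side [271.8 148.8] top [189.2 221.2]
(-55, 0, 0) side [280.8 183.9] top [240.5 226.5]
(-55, 0, 153) side [278.6 144.4] top [231.6 221. ]
(-55, 165, 153) side [270.2 124.4] top [179.9 217.3]
(-55, -220, 55) side [293.8 206.5] top [302.4 229.4]
(55, -220, 55) side [329.2 201.1] top [304.9 197.3]
[[138 135 137 119 115 147 121 110 110 102 121 164 119  58  54 106]
 [135 135 136 117 120 133 129 115 108 102 121 165 115  63  61 105]
 [135 136 136 125 132 116 142 121 106 107 122 162 102  74  64  92]
 [135 135 138 127 103 122 131 127 112 107 118 162 106  90  68  60]
 [135 134 138 129  69 125 139 137 115 109 109 161 107  73  74  52]
 [136 132 136 132  54  87 112 135 118 108 108 149 104  78  82  61]
 [137 135 139 136  61  48 114 138 135 116 108 117  94  82  76  94]
 [135 135 138 136  65  46 116 114 140 115 112 116 100  80  77 123]
 [136 135 138 137  69  11  68 121 122 117 110 111 101  85  76  79]
 [135 134 133 135  92  30  42 133 119 127 108 107 100  87  72  78]
 [136 136 135 137 125  63  31 109 115 127 114 110 110  89  75  80]
 [1
[... 2093 characters left out ...]
27 125 125 119 115 102  99 103 108 105 105 105 110 110 111 109 103
  105  99  85  84  82  83]
 [134 132 131 128 128 119 104  86  69  60  60  59  63  61  65  69  73  77
   84  82  82  82  79  83]
 [144 144 141 144 143 139 134 124  96  63  48  48  44  45  43  49  64  70
   77  77  83  88  88  91]
 [150 148 148 146 147 148 150 144 132  96  81  84  83  79  81  82  86  93
   93  88  95  98  96  96]
 [149 148 146 147 149 148 150 148 138 111  97 100  95 101  98  96 100  97
  101 101 101 103 101 105]
 [146 150 149 148 148 149 147 150 139 112 104 101 102  99 104 101  98 100
  104 100 100 102 102 102]
 [149 148 146 147 149 148 149 150 141 113 102 102 103 102  99 102 101  98
  100  98  99 102 103  99]]
```

Run:
```python
from h import *
s=cam("side"); c=cam("top")
yaw=np.radians(-3.1); O=np.array([.505,.200,0]); Rz=np.array([[np.cos(yaw),-np.sin(yaw),0],[np.sin(yaw),np.cos(yaw),0],[0,0,1]])
for y in(32,45,58):
  for z in(21,36,51):
    w=O+Rz@(np.array([-60,y,z])/1000); print(y,z,w.round(4),"side",proj(s,w).round(1),"top",proj(c,w).round(1))
# rack comparison: expected rim corners from top estimate vs side
y=np.radians(-12.2);R2=np.array([[np.cos(y),-np.sin(y)],[np.sin(y),np.cos(y)]])
for k in((-38,70),(38,70),(38,-70),(-38,-70)):
    w=np.r_[np.array([.4464,-.2971])+R2@(np.array(k)/1000),.038]; p=proj(s,w); print(k,w.round(3),(p-[230,110])*2.8, (proj(c,w)-[170,170])*3.2)
```

```text
32 21 [0.4468 0.2352 0.021 ] side [277.4 174.4] top [230.1 226.6]
32 36 [0.4468 0.2352 0.036 ] side [277.2 170.7] top [229.2 226.1]
32 51 [0.4468 0.2352 0.051 ] side [276.9 167. ] top [228.2 225.6]
45 21 [0.4475 0.2482 0.021 ] side [276.7 172.6] top [226.3 226.3]
45 36 [0.4475 0.2482 0.036 ] side [276.5 168.9] top [225.4 225.8]
45 51 [0.4475 0.2482 0.051 ] side [276.3 165.2] top [224.4 225.3]
58 21 [0.4482 0.2612 0.021 ] side [276.1 170.8] top [222.6 226.1]
58 36 [0.4482 0.2612 0.036 ] side [275.8 167.1] top [221.6 225.6]
58 51 [0.4482 0.2612 0.051 ] side [275.6 163.4] top [220.6 225. ]
(-38, 70) [ 0.424 -0.221  0.038] [223.37852789 410.17016259] [616.14319394 208.45516025]
(38, 70) [ 0.498 -0.237  0.038] [304.73494432 404.27383767] [631.22914966 139.3708665 ]
(38, -70) [ 0.469 -0.374  0.038] [330.21606687 519.1292258 ] [760.11820764 169.16212573]
(-38, -70) [ 0.394 -0.357  0.038] [238.7587509 526.8505138] [746.06255168 238.85479475]
```

Emit:
carry_out --pt "0.6 269 435 0 -0.153" --pt "0.6 269 435 0 -0.153" --pt "0.6 269 435 0 -0.153" --pt "0.6 269 435 0 -0.153" --pt "0.6 269 435 0 -0.153" --pt "0.6 269 435 0 -0.153" --pt "0.6 269 435 0 -0.153" --pt "0.6 269 435 0 -0.153" --pt "0.6 269 435 0 -0.153" --pt "0.6 269 435 0 -0.153" --pt "0.6 269 435 0 -0.153" --pt "0.6 269 435 0 -0.153" --pt "0.6 269 435 0 -0.153" --pt "0.6 269 435 0 -0.153" --pt "0.6 269 435 -130 -0.153" --pt "0.6 269 435 -130 -0.153" --pt "0.6 269 435 -130 -0.153" --pt "0.6 269 435 -130 -0.153" --pt "0.6 269 435 -130 -0.153" --newtons 60

```text
time_s: 2.4
ee_pos: [0.403, -0.0995, 0.1211]
orientation: [0.0, 0.999, 0.046, 0.0]
wrist_force: [1.1, 0.1, 0.0]
width: 0.051
```

Run:
```python
from h import *
c=cam("top"); s=cam("side")
for n,cc in(("top",c),("side",s)):
    hsv=cv2.cvtColor(cc[0],cv2.COLOR_RGB2HSV); m=(((hsv[...,0]<8)|(hsv[...,0]>172))&(hsv[...,1]>150)&(hsv[...,2]>60)).astype(np.uint8)
    if n=="top": m[:190]=0;m[270:]=0;m[:,:300]=0;m[:,355:]=0
    else: m[:215]=0;m[260:]=0;m[:,:250]=0;m[:,340:]=0
    W=np.array([ray(cc,p,.0125)[:2]*1000 for p in np.argwhere(m)[:,::-1]],np.float32);print(n,len(W),cv2.minAreaRect(W) if len(W)>3 else "")
save(s[0],"s3.png",(200,60,460,320),2.2)
```

```text
top 6 ((371.33892822265625, -104.01375579833984), (12.336125373840332, 3.805985927581787), 57.442283630371094)
side 148 ((407.861328125, -96.27651977539062), (89.75709533691406, 22.094566345214844), 6.79412317276001)
```

View pics/s3.png

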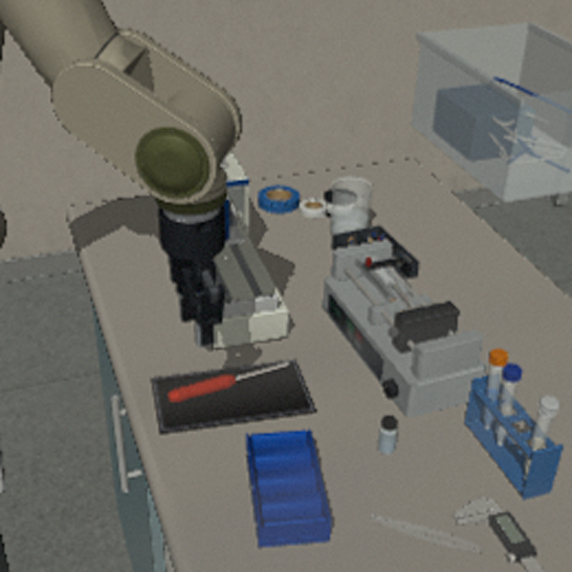

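s3 shows the gripper above the screwdriver, which hasn't moved (handle at (205,388)). Descend and grip.

Emit:
carry_out --pt "0.6 2 3 -40 0.01" --pt "0.6 2 3 -75 0.01" --pt "0.6 2 3 -95 0.01" --pt "0.6 2 3 -95 0.01" --pt "0.6 2 3 -95 0.01" --pt "0.1 2 3 -95 0.01" --pt "0.1 2 3 -95 0.01" --pt "0.1 2 3 -95 0.01" --pt "0.1 2 3 -95 0.01" --pt "0.1 2 3 -95 0.01" --pt "0.1 2 3 -95 0.01" --pt "0.1 2 3 -95 0.01" --pt "0.1 2 3 -70 0.01" --pt "0.1 2 3 -40 0.01" --pt "0.1 2 3 -10 0.01" --pt "0.1 2 3 0 0.01" --pt "0.1 2 3 0 0.01" --newtons 60

```text
time_s: 4.2
ee_pos: [0.4061, -0.0967, 0.1237]
orientation: [0.002, 0.999, 0.051, 0.003]
wrist_force: [-0.2, 0.2, -1.6]
width: 0.0174
```

Run:
```python
from h import *
c=cam("top"); s=cam("side"); print(bot.get_state()["ee_pos"],bot.get_state()["orientation"])
a=c[0][190:270,290:370]; b=s[0][150:270,250:370]
o=np.zeros((480,800,3),np.uint8); o[:400,:400]=cv2.resize(a,(400,400)); o[:480,400:800]=cv2.resize(b,(400,400)) if 0 else np.pad(cv2.resize(b,(400,400)),((0,80),(0,0),(0,0))); save(o,"m4.png")
```

```text
[ 0.40533046 -0.09626982  0.12185785] [9.03368762e-04 9.98701222e-01 5.09208386e-02 1.45662372e-03]
```

View pics/m4.png

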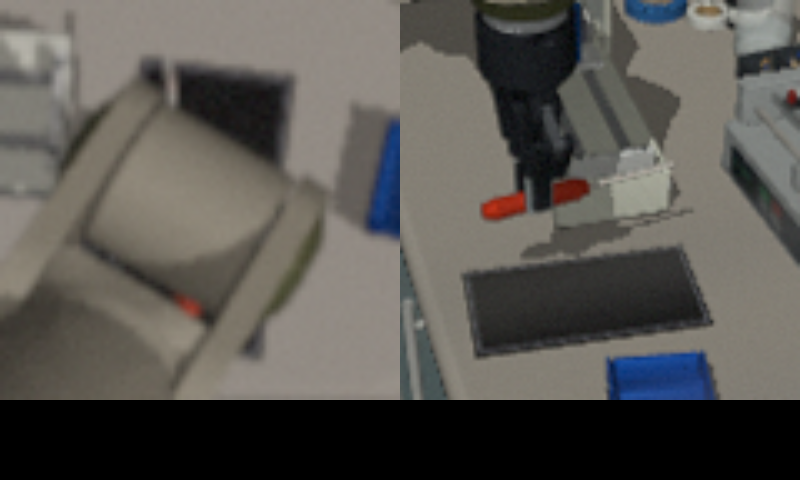

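Run:
```python
from h import *
c=cam("top"); s=cam("side"); st=bot.get_state(); print(st["ee_pos"],st["width"])
t=tri(c,(324.4,203),s,(331.6,200.4)); print("tip tri",t, "top@.108",ray(c,(324.4,203),.108),"side@.108",ray(s,(331.6,200.4),.108))
e=ray(s,(274.9,213),.108); print("end side@.108",e)
# fine shaft centreline in top: brightest pixel per row
g=c[0].astype(int).max(2)[198:214,316:334]; print(g)
```

```text
[ 0.4051837  -0.09621529  0.12127708] 0.017265139194569026
tip tri [ 0.52477828 -0.09009132  0.10601142] top@.108 [ 0.52044488 -0.08908257  0.108     ] side@.108 [ 0.52870157 -0.09288262  0.108     ]
end side@.108 [ 0.36380957 -0.10198283  0.108     ]
[[147 146 145 147 147 148 145 146 146 144 146 145 148 145 144 146 148 145]
 [145 144 145 146 147 147 148 144 146 148 145 146 144 147 144 148 146 146]
 [147 144 141 141 141 140 142 138 143 147 146 147 143 147 146 145 146 147]
 [146 138 120 114 109 110 123 138 135 137 141 140 140 143 142 146 145 146]
 [145 133  93  84  77  80 106 136 116 106 110 110 112 114 119 126 133 139]
 [143 125  82  75  61  60  95 135 106  74  71  74  84  84  91  96 100 107]
 [141 116  73  53  38  40  86 129 102  53  48  57  58  63  62  62  61  68]
 [129 107  76  48  29  32  80 123 108  56  31  31  42  36  32  40  40  39]
 [113 100  80  61  45  34  69 115 114  62  29  20  20  33  26  34  25  31]
 [102  96  90  82  69  51  66 106 120  72  24  27  26  24  20  27  20  29]
 [107 101  99  99  88  82  77 106 135  85  32  26  31  27  28  29  24  25]
 [109 111 107 104 101  99  87 107 141  87  26  29  30  25  27  28  19  27]
 [116 115 112 112 103  94  80 101 129  83  29  23  22  28  29  24  23  27]
 [120 119 119 114  91  86  87  96 102  71  41  31  21  25  22  27  21  28]
 [122 123 122 106  85  91  97  95  95  80  69  51  36  30  25  23  25  24]
 [125 123 114  95  93 104 109 106 102  91  88  76  60  49  28  27  31  25]]
```

Emit:
carry_out --pt "0.1 -40 0 0 0" --pt "0.1 -85 0 0 -0.05" --pt "0.1 -85 40 0 -0.156" --pt "0.1 -85 80 0 -0.156" --pt "0.1 -85 120 0 -0.156" --pt "0.1 -85 160 0 -0.156" --pt "0.1 -85 200 0 -0.156" --pt "0.1 -85 240 0 -0.156" --pt "0.1 -90 280 0 -0.156" --pt "0.1 -95 320 0 -0.156" --pt "0.1 -101 352 0 -0.156" --pt "0.1 -101 352 0 -0.156" --pt "0.1 -101 352 -40 -0.156" --pt "0.1 -101 352 -60 -0.156" --pt "0.1 -101 352 -60 -0.156" --pt "0.1 -101 352 -60 -0.156"

```text
time_s: 6.0
ee_pos: [0.3043, 0.2554, 0.0614]
orientation: [0.001, 1.0, -0.027, 0.0]
wrist_force: [0.5, -1.4, -0.5]
width: 0.0175
```

Run:
```python
from h import *
c=cam("top"); s=cam("side"); st=bot.get_state(); print(st["ee_pos"],st["orientation"],st["width"],st["wrist_force"])
a=c[0][195:265,180:280]; b=s[0][120:240,230:330]
o=np.zeros((480,800,3),np.uint8); o[:280,:400]=cv2.resize(a,(400,280),interpolation=2); o[:480,400:800]=cv2.resize(b,(400,480),interpolation=2); save(o,"m5.png")
```

```text
[0.30475732 0.25570567 0.06207463] [ 2.45888948e-04  9.99626046e-01 -2.73098344e-02  1.37137245e-03] 0.017139007300068298 [-0.09015834 -1.11576694 -0.39331196]
```

View pics/m5.png

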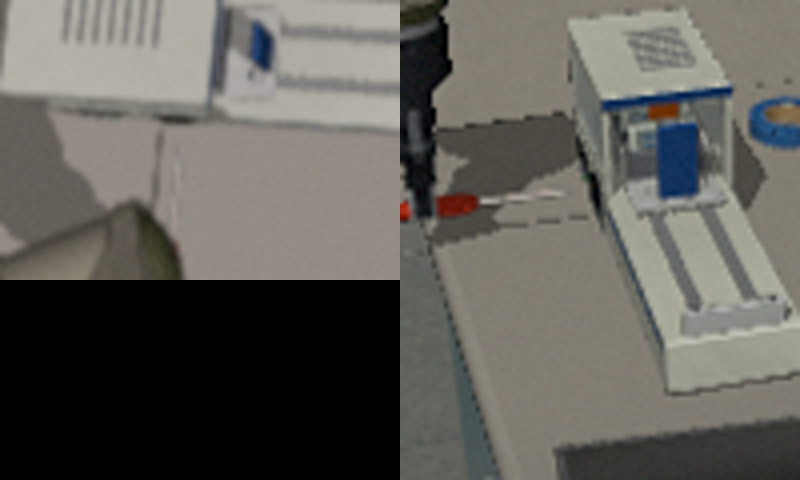

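m5 (top) shows the shaft tip at (178,148), lined up with the dark collar, whose centre is at about (178,118). m5 (side) shows the blade pointing at the collar. Lower 12 mm and go in.

Emit:
carry_out --pt "0.1 0 0 -12 0" --pt "0.1 0 0 -12 0" --pt "0.1 0 0 -12 0" --pt "0.1 10 -0.5 -12 0" --pt "0.1 20 -1 -12 0" --pt "0.1 28 -1.5 -12 0" --pt "0.1 34 -1.8 -12 0" --pt "0.1 40 -2.1 -12 0" --pt "0.1 45 -2.4 -12 0" --pt "0.1 45 -2.4 -12 0"

```text
time_s: 7.1
ee_pos: [0.3401, 0.2516, 0.0479]
orientation: [0.003, 1.0, -0.027, -0.011]
wrist_force: [-34.7, 6.8, 4.4]
width: 0.0172
```

Emit:
carry_out --pt "0.1 -8 0 0 0" --pt "0.1 -12 0 0 0" --pt "0.1 -12 0 0 0" --pt "0.1 -12 0 0 0"

```text
time_s: 7.5
ee_pos: [0.3294, 0.2518, 0.0482]
orientation: [0.003, 1.0, -0.027, -0.01]
wrist_force: [-0.4, -0.2, -1.7]
width: 0.0177
```

Run:
```python
from h import *
c=cam("top"); s=cam("side"); st=bot.get_state(); print(st["ee_pos"],st["orientation"],st["width"],st["wrist_force"])
a=c[0][205:255,200:250]; b=s[0][135:195,240:300]
o=np.zeros((480,800,3),np.uint8); o[:400,:400]=cv2.resize(a,(400,400),interpolation=2); o[:400,400:800]=cv2.resize(b,(400,400),interpolation=2); save(o,"m6.png")
```

```text
[0.32910329 0.25170887 0.04809514] [ 0.00315784  0.99957716 -0.02708022 -0.01010876] 0.01731718006979403 [ 0.05063851  0.40404572 -0.5362023 ]
```

View pics/m6.png

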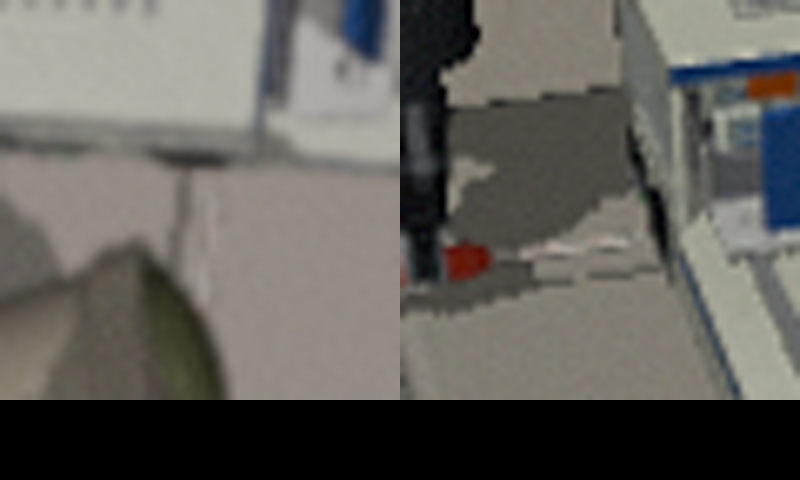

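m6 (top) shows the shaft at x≈210 and the dark collar at 155–225, so the blade sits several mm too far to -y. I'll quantify it.

Run:
```python
from h import *
c=cam("top"); s=cam("side")
print("tip tri",tri(c,(225.8,228.2),s,(274.2,170.3)).round(4))
g=c[0].astype(int).max(2); print(g[221:242,216:232])
print(s[0].astype(int).max(2)[160:178,266:284])
```

```text
tip tri [0.4394 0.2472 0.0324]
[[125 125 124 122 124 126 124 127 128 128 134 136 135 136 133 117]
 [125 124 121 121 127 130 124 124 126 125 130 130 130 128 122 113]
 [119 114 104  98 104 107 101 101 106 109 112 119 119 121 125 115]
 [127 123 104  84  69  58  57  59  61  62  66  80  90 101 108 108]
 [140 138 131 123 102  74  67  60  65  60  65  74  92 108 114 111]
 [146 147 145 142 136 124 112 102 117 124 123 123 131 138 136 135]
 [147 148 147 147 147 141 121 113 139 145 143 144 146 146 146 148]
 [147 149 146 147 147 139 116 119 142 149 146 141 147 147 147 147]
 [147 149 149 147 146 140 111 114 141 151 148 139 144 146 148 147]
 [145 146 146 148 146 137 113 114 141 150 156 143 144 147 147 147]
 [147 147 146 146 149 141 112 114 139 147 158 144 144 146 146 145]
 [148 147 149 149 146 135 111 118 139 145 157 143 143 148 150 146]
 [145 143 145 147 143 125 113 134 143 146 159 148 145 149 147 145]
 [129 127 135 143 137 114 114 140 143 143 162 150 146 147 147 148]
 [ 98  99 114 135 139 111 116 146 143 142 159 152 147 148 145 148]
 [ 76  82  86 112 131 112 115 141 145 144 152 148 147 146 147 14
[... 989 characters left out ...]
 12  18  80 121 139 123]
 [129 133 129 128 127 128 126 123 126 127 134  79  27   0  80 109 144 164]
 [124 130 131 141 151 150 147 143 140 137 133 109  44  13  73 104 156 162]
 [141 144 138 152 171 169 167 163 161 149 134 137  76  12  72 103 152 165]
 [166 154 134 124 116 104 110 107 124 129 130 134  90  32  64  91 120 162]
 [123 129 131 130 134 130 130 128 128 131 128 131 112  54  65  85  87 160]
 [129 131 130 131 130 129 129 132 133 126 131 122 119  79  70 104  88 132]
 [131 128 119 116 115 117 115 115 114 119 129 101  92 107  76 102  93  97]
 [127 131 102  92  93  92  96  94  94 121 131 133 130 134  77 102  98  88]
 [121 133 130 131 131 133 132 133 131 130 130 129 130 132  93 105 111  85]]
```

Emit:
carry_out --pt "0.1 0 4.5 2.5 0" --pt "0.1 0 4.5 2.5 0" --pt "0.1 5 4.3 2.5 0" --pt "0.1 9 4.1 2.5 0" --pt "0.1 13 3.9 2.5 0" --pt "0.1 16 3.7 2.5 0" --pt "0.1 18 3.6 2.5 0" --pt "0.1 18 3.6 2.5 0" --newtons 80

```text
time_s: 8.5
ee_pos: [0.3424, 0.2548, 0.0495]
orientation: [0.004, 1.0, -0.027, -0.016]
wrist_force: [-15.9, 7.5, 1.6]
width: 0.017
```

Emit:
carry_out --pt "0.1 -8 0 0 0" --pt "0.1 -8 4 0 0" --pt "0.1 -8 4 0 0" --pt "0.1 -3 4 0 0" --pt "0.1 1 4 0 0" --pt "0.1 4 4 0 0" --pt "0.1 7 4 0 0" --pt "0.1 9 4 0 0" --pt "0.1 9 4 0 0"

```text
time_s: 9.4
ee_pos: [0.3519, 0.2588, 0.0495]
orientation: [0.004, 1.0, -0.027, -0.015]
wrist_force: [0.3, 0.9, -1.0]
width: 0.0164
```

The blade is in freely now. Push on.

Emit:
carry_out --pt "0.1 4 0 0 0" --pt "0.1 8 0 0 0" --pt "0.1 11 0 0 0" --pt "0.1 14 0 0 0" --pt "0.1 16 0 0 0" --pt "0.1 16 0 0 0"

```text
time_s: 10.0
ee_pos: [0.3667, 0.2586, 0.0492]
orientation: [0.005, 0.999, -0.027, -0.017]
wrist_force: [-5.4, 1.4, 1.0]
width: 0.0167
```

Emit:
carry_out --pt "0.1 2 0 0 0" --pt "0.1 4 0 0 0" --pt "0.1 4 0 0 0" --pt "0.1 4 0 0 0"

```text
time_s: 10.4
ee_pos: [0.37, 0.2585, 0.049]
orientation: [0.005, 0.999, -0.027, -0.018]
wrist_force: [-3.7, 0.5, 0.2]
width: 0.0167
```

Run:
```python
from h import *
c=cam("top"); s=cam("side")
a=c[0][190:250,200:260]; b=s[0][125:205,240:320]
o=np.zeros((400,800,3),np.uint8); o[:400,:400]=cv2.resize(a,(400,400),interpolation=2); o[:400,400:800]=cv2.resize(b,(400,400),interpolation=2); save(o,"m7.png")
```

View pics/m7.png

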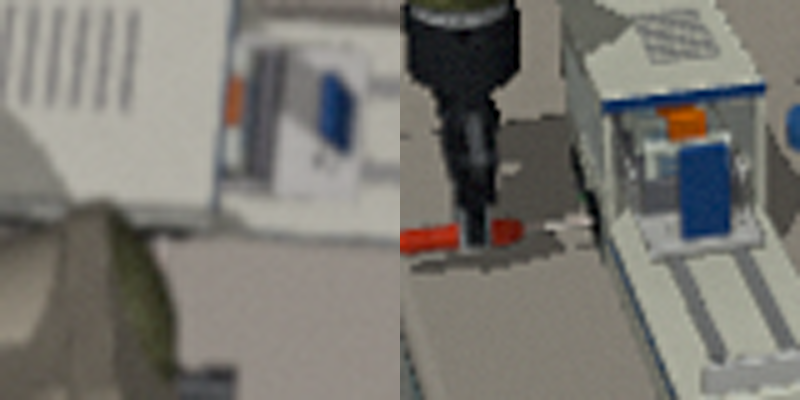

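m7 shows the shuttle sprung out: the orange cassette tab is outside the mouth and the blue tab has moved. I'll press 3 mm deeper for safety, then withdraw.

Emit:
carry_out --pt "0.1 2 0 0 0" --pt "0.1 4 0 0 0" --pt "0.1 4 0 0 0" --pt "0.1 4 0 0 0" --pt "0.1 4 0 0 0"

```text
time_s: 11.0
ee_pos: [0.3741, 0.2584, 0.049]
orientation: [0.005, 0.999, -0.027, -0.018]
wrist_force: [-4.6, -0.9, -0.1]
width: 0.0163
```

Emit:
carry_out --pt "0.1 -10 0 0 0" --pt "0.1 -20 0 0 0" --pt "0.1 -35 0 0 0" --pt "0.1 -50 0 0 0" --pt "0.1 -68 0 0 0" --pt "0.1 -68 0 0 0" --pt "0.1 -68 0 35 0" --pt "0.1 -68 0 75 0" --pt "0.1 -60 -40 75 0" --pt "0.1 -54 -80 75 0" --pt "0.1 -54 -120 75 0" --pt "0.1 -54 -160 75 0" --pt "0.1 -54 -200 75 0" --pt "0.1 -54 -240 75 0" --pt "0.1 -54 -280 75 0" --pt "0.1 -54 -320 75 0" --pt "0.1 -40 -366 75 0" --pt "0.1 0 -366 75 0" --pt "0.1 38 -366 75 0" --pt "0.1 38 -366 75 0"

```text
time_s: 13.0
ee_pos: [0.4162, -0.1094, 0.1243]
orientation: [0.006, 0.999, -0.027, -0.016]
wrist_force: [-0.2, -0.5, -0.4]
width: 0.0165
```

Run:
```python
from h import *
s=cam("side");c=cam("top"); st=bot.get_state(); print(st["ee_pos"],st["width"])
o=np.zeros((480,800,3),np.uint8); o[:400,:400]=cv2.resize(c[0][180:260,280:360],(400,400),interpolation=2); o[:480,400:]=cv2.resize(s[0][150:270,250:350],(400,480),interpolation=2); save(o,"m8.png")
```

```text
[ 0.41247739 -0.10773101  0.12387674] 0.01677500386368647
```

View pics/m8.png

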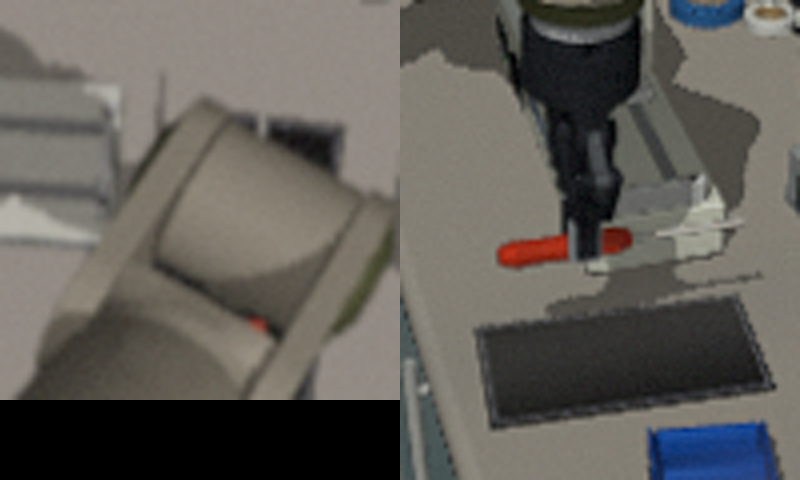

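m8 shows the screwdriver level in the jaws over the mat. Lay it down.

Emit:
carry_out --pt "0.1 0 0 -40 0" --pt "0.1 0 0 -75 0" --pt "0.1 0 0 -90 0" --pt "0.1 0 0 -97 0" --pt "0.1 0 0 -97 0" --pt "0.1 0 0 -97 0" --pt "0.3 0 0 -97 0" --pt "0.4 0 0 -97 0" --pt "0.4 0 0 -97 0" --pt "0.4 0 0 -97 0" --pt "0.4 0 0 -97 0" --pt "0.4 0 0 -60 0" --pt "0.4 0 0 -20 0" --pt "0.4 0 0 20 0" --pt "0.4 0 0 70 0" --pt "0.4 0 0 70 0"

```text
time_s: 14.7
ee_pos: [0.4143, -0.1087, 0.1991]
orientation: [0.008, 1.0, -0.026, -0.013]
wrist_force: [-0.5, -0.8, -0.9]
width: 0.0338
```

Run:
```python
from h import *
s=cam("side"); st=bot.get_state(); print(st["ee_pos"],st["orientation"])
hsv=cv2.cvtColor(s[0],cv2.COLOR_RGB2HSV); m=(((hsv[...,0]<8)|(hsv[...,0]>172))&(hsv[...,1]>150)&(hsv[...,2]>60)).astype(np.uint8)
m[:205]=0;m[270:]=0;m[:,:250]=0;m[:,345:]=0
W=np.array([ray(s,p,.0125)[:2]*1000 for p in np.argwhere(m)[:,::-1]],np.float32);print(len(W),cv2.minAreaRect(W))
# blue tab in side
b=((abs(hsv[...,0].astype(int)-112)<14)&(hsv[...,1]>130)&(hsv[...,2]>40)).astype(np.uint8); b[:140]=0;b[200:]=0;b[:,:270]=0;b[:,345:]=0
n,l,stt,ce=cv2.connectedComponentsWithStats(b)
for i in range(1,n):
    if stt[i,4]>20:print(stt[i],ce[i])
ce=ce[1+np.argmax(stt[1:,4])];
yaw=np.radians(-3.1); O=np.array([.505,.200,0]); Rz=np.array([[np.cos(yaw),-np.sin(yaw),0],[np.sin(yaw),np.cos(yaw),0],[0,0,1]])
for j in(.03,.035,.025):
    w=O+Rz@np.array([0,-.031-j,.137]);print(j,w,proj(s,w),"bottom",proj(s,w-[0,0,.06]))
    for dx in(-.017,.017):print(proj(s,w+[dx,-.004,0]))
```

```text
[ 0.41332984 -0.10815599  0.19625704] [ 0.00661989  0.99952188 -0.02622956 -0.01497296]
159 ((401.177001953125, -107.98146057128906), (23.283308029174805, 89.18307495117188), 88.07361602783203)
[318 145  18  12 116] [326.3362069  151.34482759]
[302 155   5  18  53] [303.96226415 162.30188679]
0.03 [0.50170119 0.13908926 0.137     ] [299.24389494 155.33992284] bottom [299.62265002 171.47395615]
[294.46368436 156.6656179 ]
[304.67899079 155.14949776]
0.035 [0.5014308  0.13409658 0.137     ] [299.59581191 156.05733693] bottom [299.96660647 172.22215421]
[294.80270982 157.39175176]
[305.04749119 155.86535755]
0.025 [0.50197159 0.14408195 0.137     ] [298.89417543 154.62698844] bottom [299.28078598 170.73030966]
[294.12678913 155.94404661]
[304.31278833 154.43810203]
```

Run:
```python
from h import *
c=cam("top")
hsv=cv2.cvtColor(c[0],cv2.COLOR_RGB2HSV)
b=((abs(hsv[...,0].astype(int)-112)<14)&(hsv[...,1]>110)&(hsv[...,2]>30)).astype(np.uint8); b[:185]=0;b[230:]=0;b[:,:237]=0;b[:,300:]=0
p=np.argwhere(b)[:,::-1]; x0,y0=p.min(0);x1,y1=p.max(0);print(len(p),x0,y0,x1,y1)
print(b[y0:y1+1,x0:x1+1])
print("top-left edge y",ray(c,(x0-.5,(y0+y1)/2),.137),"rows",ray(c,(x0,y0-.5),.137),ray(c,(x0,y1+.5),.137))
o=(((hsv[...,0]>3)&(hsv[...,0]<20)&(hsv[...,1]>140)&(hsv[...,2]>90))).astype(np.uint8);o[:185]=0;o[230:]=0;o[:,:225]=0;o[:,300:]=0
p=np.argwhere(o)[:,::-1];print("orange",len(p),p.min(0),p.max(0),ray(c,p.mean(0),.137))
```

```text
28 253 202 256 212
[[1 0 0 0]
 [1 1 0 0]
 [1 1 1 0]
 [1 1 1 0]
 [1 1 1 1]
 [1 1 1 0]
 [1 1 1 0]
 [1 1 1 0]
 [1 1 1 0]
 [0 1 1 0]
 [0 0 1 0]]
top-left edge y [0.49844756 0.14151485 0.137     ] rows [0.51637808 0.14070256 0.137     ] [0.48065325 0.13911578 0.137     ]
orange 18 [236 201] [238 208] [0.505683   0.19285906 0.137     ]
```

Emit:
carry_out --pt "0.4 20 50 0 0" --pt "0.4 40 100 0 0" --pt "0.4 60 150 0 0" --pt "0.4 75 200 0 0" --pt "0.4 88 247 0 0" --pt "0.4 88 247 0 0" --pt "0.4 88 247 0 0" --pt "0.4 88 247 -35 0" --pt "0.4 88 247 -55 0" --pt "0.4 88 247 -68 0" --pt "0.4 88 247 -68 0" --pt "0.4 88 247 -68 0" --pt "0.0 88 247 -68 0" --pt "0.0 88 247 -68 0" --pt "0.0 88 247 -68 0" --pt "0.0 88 247 -68 0" --pt "0.0 88 247 -68 0" --newtons 40

```text
time_s: 16.5
ee_pos: [0.5009, 0.1393, 0.1272]
orientation: [0.006, 1.0, -0.026, -0.016]
wrist_force: [-1.1, -0.6, 6.2]
width: 0.0075
```

Emit:
carry_out --pt "0.0 -1 -12 0 0" --pt "0.0 -1.5 -26 0 0" --pt "0.0 -2 -40 0 0" --pt "0.0 -3 -54 0 0" --pt "0.0 -3.7 -68 0 0" --pt "0.0 -4.4 -82 0 0" --pt "0.0 -5.2 -96 0 0" --pt "0.0 -6 -110 0 0" --pt "0.0 -6.6 -120 0 0" --pt "0.0 -7 -128 0 0" --pt "0.0 -7.3 -135 0 0" --pt "0.0 -7.6 -140 0 0" --pt "0.0 -7.8 -144 0 0" --pt "0.0 -7.8 -144 0 0" --pt "0.0 -7.8 -144 0 0"

```text
time_s: 18.0
ee_pos: [0.4946, 0.0029, 0.1272]
orientation: [-0.002, 1.0, -0.026, -0.014]
wrist_force: [17.0, 50.4, -3.3]
width: 0.0073
```

Fy rose to 50 N at the end of the travel, so this is the end stop. Release straight away, rise and look.

Emit:
carry_out --pt "0.1 0 1 0 0" --pt "0.3 0 1 0 0" --pt "0.3 0 1 0 0" --pt "0.3 0 1 0 0" --pt "0.3 0 1 0 0" --pt "0.3 0 1 30 0" --pt "0.3 0 1 70 0" --pt "0.3 -40 -40 90 0" --pt "0.3 -80 -90 90 0" --pt "0.3 -80 -140 90 0" --pt "0.3 -80 -160 90 0" --pt "0.3 -80 -160 90 0"

```text
time_s: 19.2
ee_pos: [0.414, -0.1612, 0.2174]
orientation: [-0.001, 0.999, -0.029, -0.013]
wrist_force: [0.1, 0.2, -0.2]
width: 0.0259
```

Run:
```python
from h import *
c=cam("top"); s=cam("side")
o=np.zeros((560,800,3),np.uint8); o[:400,:400]=cv2.resize(c[0][180:260,230:310],(400,400),interpolation=2); o[:560,400:]=cv2.resize(s[0][110:250,250:350],(400,560),interpolation=2); save(o,"m9.png")
st=bot.get_state();print(st["ee_pos"],st["orientation"])
hsv=cv2.cvtColor(c[0],cv2.COLOR_RGB2HSV)
o=(((hsv[...,0]>3)&(hsv[...,0]<20)&(hsv[...,1]>140)&(hsv[...,2]>90))).astype(np.uint8);o[:185]=0;o[230:]=0;o[:,:225]=0;o[:,320:]=0
n,l,q,ce=cv2.connectedComponentsWithStats(o)
for i in range(1,n):
    if q[i,4]>8: print("orange",q[i],(ray(c,ce[i],.137)*1000).round(1))
b=((abs(hsv[...,0].astype(int)-112)<14)&(hsv[...,1]>110)&(hsv[...,2]>30)).astype(np.uint8); b[:185]=0;b[230:]=0;b[:,:237]=0;b[:,320:]=0
n,l,q,ce=cv2.connectedComponentsWithStats(b)
for i in range(1,n):
    if q[i,4]>8: print("blue",q[i],(ray(c,ce[i],.137)*1000).round(1))
```

```text
[ 0.41426987 -0.15766383  0.21711772] [-0.0023447   0.99953279 -0.02723893 -0.01366571]
orange [245 202   4   7  19] [503.8 160.8 137. ]
orange [257 203   2   7  14] [502.  125.6 137. ]
orange [267 203   3   8  20] [501.1  91.5 137. ]
orange [279 204   3   7  16] [498.8  52.9 137. ]
blue [295 205   2  10  19] [493.5   3.2 137. ]
```

View pics/m9.png

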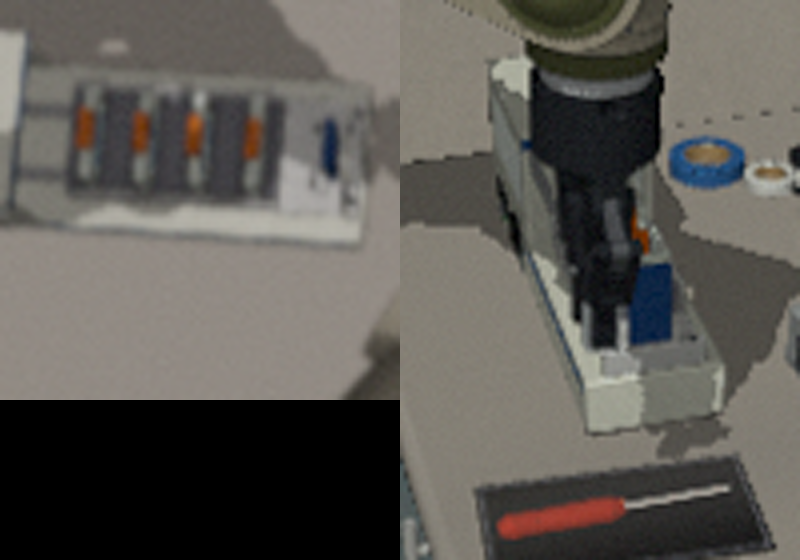

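m9 shows the shuttle out at the stop with four cassettes (orange at x≈87, 142, 195, 255) and the screwdriver on the mat. Pick the first, nearest the tab.

Emit:
carry_out --pt "0.28 20 50 0 0" --pt "0.28 40 100 0 0" --pt "0.28 60 150 0 0" --pt "0.28 75 190 0 0" --pt "0.28 85 211 0 0" --pt "0.28 85 211 0 0" --pt "0.28 85 211 0 0" --pt "0.28 85 211 -40 0" --pt "0.28 85 211 -70 0" --pt "0.28 85 211 -90 0" --pt "0.28 85 211 -90 0" --pt "0.28 85 211 -90 0" --pt "0.0 85 211 -90 0" --pt "0.0 85 211 -90 0" --pt "0.0 85 211 -90 0" --pt "0.0 85 211 -90 0" --pt "0.0 85 211 -90 0" --newtons 50

```text
time_s: 21.0
ee_pos: [0.4998, 0.0533, 0.1283]
orientation: [-0.002, 1.0, -0.027, -0.013]
wrist_force: [-2.2, 1.3, 7.7]
width: 0.0071
```

Emit:
carry_out --pt "0.0 0 0 20 0" --pt "0.0 0 0 45 0" --pt "0.0 0 0 70 0" --pt "0.0 0 0 90 0" --pt "0.0 0 0 90 0" --pt "0.0 -10 -40 90 0" --pt "0.0 -15 -80 90 -0.05" --pt "0.0 -20 -120 90 -0.1" --pt "0.0 -25 -160 90 -0.159" --pt "0.0 -30 -200 90 -0.159" --pt "0.0 -40 -240 90 -0.159" --pt "0.0 -45 -280 90 -0.159" --pt "0.0 -50 -320 90 -0.159" --pt "0.0 -60 -360 90 -0.159" --pt "0.0 -64 -404 90 -0.159" --pt "0.0 -64 -404 90 -0.159" --pt "0.0 -64 -404 30 -0.159" --pt "0.0 -64 -404 0 -0.159" --pt "0.0 -64 -404 0 -0.159" --pt "0.0 -64 -404 0 -0.159"

```text
time_s: 23.0
ee_pos: [0.4359, -0.3504, 0.1288]
orientation: [-0.003, 0.994, -0.106, -0.013]
wrist_force: [-0.2, -0.2, 1.2]
width: 0.0069
```

Run:
```python
from h import *
c=cam("top"); s=cam("side"); st=bot.get_state(); print(st["ee_pos"],st["orientation"],st["width"])
o=np.zeros((560,800,3),np.uint8); o[:400,:400]=cv2.resize(c[0][185:265,345:425],(400,400),interpolation=2); o[:560,400:]=cv2.resize(s[0][200:340,290:390],(400,560),interpolation=2); save(o,"m10.png")
```

```text
[ 0.43651541 -0.35116403  0.13041648] [-0.00196003  0.99427283 -0.10628394 -0.01101884] 0.007171807146436308
```

View pics/m10.png

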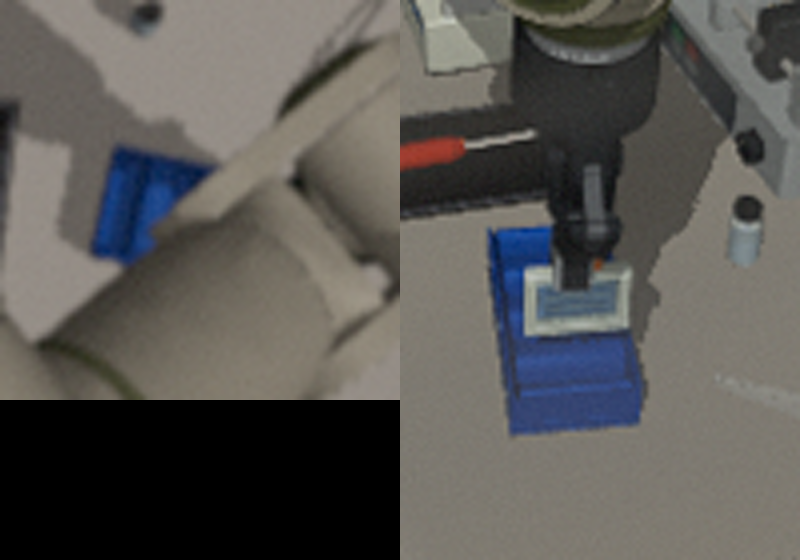

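m10 shows the cassette held upright above slot 1, with its bottom corners at (527,336) and (630,328). I'll compare it with the rack in the same view.

Run:
```python
from h import *
s=cam("side")
R=lambda p:(290+p[0]/4-.4,200+p[1]/4-.4)
a=ray(s,R((527,336)),.071);b=ray(s,R((630,328)),.071);print(a*1000,b*1000,(a+b)*500)
for p in((490,232),(510,390),(638,378),(608,232)):print((ray(s,R(p),.038)*1000).round(1))
hsv=cv2.cvtColor(s[0],cv2.COLOR_RGB2HSV);m=((abs(hsv[...,0].astype(int)-112)<14)&(hsv[...,1]>130)&(hsv[...,2]>40)).astype(np.uint8)
print(np.array([[i+257 for i in np.flatnonzero(m[r,300:380])[[0,-1]]+43] for r in range(262,304,3)]).T)
```

```text
[ 629.08378344 -420.99827513   71.        ] [ 689.01125533 -434.36067962   71.        ] [ 659.04751938 -427.67947737   71.        ]
[ 674.6 -307.6   38. ]
[ 618.9 -428.9   38. ]
[ 694.9 -444.7   38. ]
[ 747.8 -331.8   38. ]
[[313 313 313 313 314 314 315 315 316 316 319 317 320 318]
 [327 327 320 320 320 320 320 320 347 348 348 349 349 349]]
```

Run:
```python
from h import *
s=cam("side")
R=lambda p:(290+(p[0]-400)/4-.4,200+p[1]/4-.4)
a=ray(s,R((527,336)),.071);b=ray(s,R((630,328)),.071);print(a*1000,b*1000,(a+b)*500)
for p in((490,232),(510,390),(638,378),(608,232)):print((ray(s,R(p),.038)*1000).round(1))
```

```text
[ 411.76174283 -348.83756431   71.        ] [ 469.78373009 -361.6049655    71.        ] [ 440.77273646 -355.2212649    71.        ]
[ 428.5 -226.5   38. ]
[ 399.4 -355.8   38. ]
[ 472.8 -370.7   38. ]
[ 500.8 -250.3   38. ]
```

Alignment is within about 2 mm. Lower.

Emit:
carry_out --pt "0.0 -1.5 0 -20 0" --pt "0.0 -1.5 0 -35 0" --pt "0.0 -1.5 0 -45 0" --pt "0.0 -1.5 0 -52 0" --pt "0.0 -1.5 0 -58 0" --pt "0.0 -1.5 0 -58 0" --pt "0.0 -1.5 0 -58 0"

```text
time_s: 23.9
ee_pos: [0.435, -0.3513, 0.0727]
orientation: [-0.002, 0.994, -0.106, -0.011]
wrist_force: [-0.4, 0.2, 0.3]
width: 0.0074
```

Emit:
carry_out --pt "0.0 0 0 -2 0" --pt "0.1 0 0 -2 0" --pt "0.28 0 0 -2 0" --pt "0.28 0 0 -2 0" --pt "0.28 0 0 -2 0" --pt "0.28 0 0 20 0" --pt "0.28 0 0 60 0" --pt "0.28 0 0 105 0" --pt "0.28 0 0 145 0" --pt "0.28 20 50 145 0.05" --pt "0.28 30 100 145 0.1" --pt "0.28 40 150 145 0.159" --pt "0.28 45 200 145 0.159" --pt "0.28 50 250 145 0.159" --pt "0.28 55 300 145 0.159" --pt "0.28 60 350 145 0.159" --pt "0.28 63 400 145 0.159" --pt "0.28 66 442 145 0.159" --pt "0.28 66 442 145 0.159" --pt "0.28 66 442 145 0.159"

```text
time_s: 25.9
ee_pos: [0.5009, 0.0915, 0.2176]
orientation: [-0.001, 1.0, -0.026, -0.011]
wrist_force: [0.1, -0.7, -0.2]
width: 0.0239
```

Run:
```python
from h import *
s=cam("side"); c=cam("top"); st=bot.get_state();print(st["ee_pos"],st["orientation"],st["width"])
o=np.zeros((560,800,3),np.uint8); o[:400,:400]=cv2.resize(c[0][185:265,345:425],(400,400),interpolation=2); o[:560,400:]=cv2.resize(s[0][200:340,290:390],(400,560),interpolation=2); save(o,"m11.png")
```

```text
[0.50108577 0.089834   0.2176512 ] [-7.33484634e-04  9.99562191e-01 -2.75017567e-02 -1.08876474e-02] 0.023757457443484856
```

View pics/m11.png

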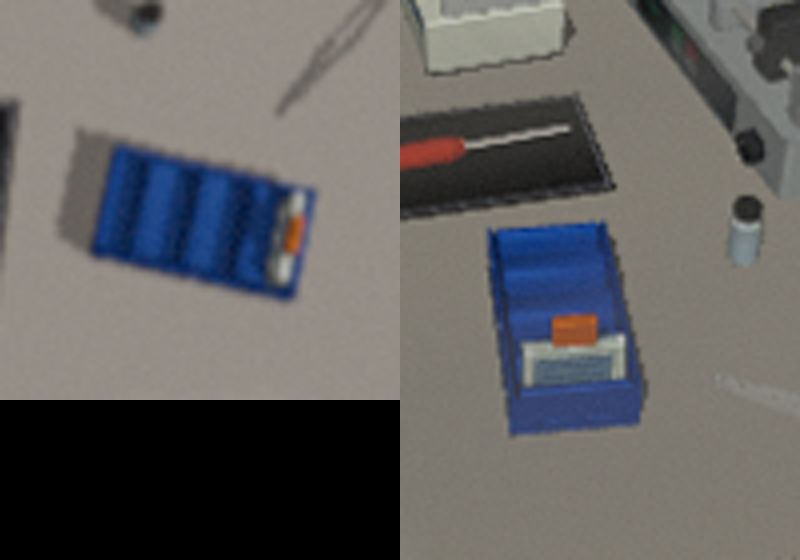

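m11 shows cassette 1 upright and fully down in slot 1 (top view (290,238)). On to the next.

Emit:
carry_out --pt "0.28 0 0 -40 0" --pt "0.28 0 0 -70 0" --pt "0.28 0 0 -90 0" --pt "0.28 0 0 -90 0" --pt "0.28 0 0 -90 0" --pt "0.0 0 0 -90 0" --pt "0.0 0 0 -90 0" --pt "0.0 0 0 -90 0" --pt "0.0 0 0 -90 0" --pt "0.0 0 0 -90 0" --pt "0.0 0 0 -70 0" --pt "0.0 0 0 -45 0" --pt "0.0 0 0 -20 0" --pt "0.0 0 0 0 0" --pt "0.0 0 0 0 0"

```text
time_s: 27.5
ee_pos: [0.5019, 0.0899, 0.2203]
orientation: [-0.001, 1.0, -0.027, -0.008]
wrist_force: [0.2, 0.6, -0.0]
width: 0.007
```

Emit:
carry_out --pt "0.0 -10 -40 0 0" --pt "0.0 -15 -80 0 -0.05" --pt "0.0 -20 -120 0 -0.1" --pt "0.0 -25 -160 0 -0.159" --pt "0.0 -30 -200 0 -0.159" --pt "0.0 -40 -240 0 -0.159" --pt "0.0 -45 -280 0 -0.159" --pt "0.0 -50 -320 0 -0.159" --pt "0.0 -55 -360 0 -0.159" --pt "0.0 -58.5 -406 0 -0.159" --pt "0.0 -58.5 -406 0 -0.159" --pt "0.0 -58.5 -406 -50 -0.159" --pt "0.0 -58.5 -406 -85 -0.159" --pt "0.0 -58.5 -406 -85 -0.159" --pt "0.0 -58.5 -406 -85 -0.159"

```text
time_s: 29.0
ee_pos: [0.4437, -0.3159, 0.1357]
orientation: [-0.002, 0.994, -0.107, -0.008]
wrist_force: [0.2, -1.2, -0.1]
width: 0.0069
```

```bash
cat > chk.py <<'E'
from h import *
from scipy.spatial.transform import Rotation as Ro
# held-cassette check: white frame mask in side view against where the pose says it should be
s=cam("side"); st=bot.get_state(); p=st["ee_pos"]; q=st["orientation"]; psi=2*np.arctan2(q[2],q[1])
ux=np.array([np.cos(psi),np.sin(psi),0]); uy=np.array([-np.sin(psi),np.cos(psi),0])
cor=[proj(s,p+ux*a-uy*.004+[0,0,b]) for a,b in((-.03,-.0585),(.03,-.0585),(.03,-.0105),(-.03,-.0105))]
print("ee",p.round(4),"psi",round(float(np.degrees(psi)),1),"w",round(float(st["width"]),4)); cor=np.array(cor)
print("expected",cor.round(1).tolist())
hsv=cv2.cvtColor(s[0],cv2.COLOR_RGB2HSV); m=((hsv[...,1]<60)&(hsv[...,2]>150)).astype(np.uint8)
x0,y0=(cor.min(0)-8).astype(int);x1,y1=(cor.max(0)+8).astype(int)
mm=np.zeros_like(m);mm[y0:y1,x0:x1]=m[y0:y1,x0:x1]
n,l,t,ce=cv2.connectedComponentsWithStats(mm); i=1+np.argmax(t[1:,4]); print("white",t[i])
print("box",cv2.boxPoints(cv2.minAreaRect(np.argwhere(l==i)[:,::-1].astype(np.float32))).round(1).tolist())
E
python3 chk.py
```

```text
ee [ 0.4441 -0.3164  0.1367] psi -12.2 w 0.0072
expected [[317.4, 270.7], [342.8, 268.7], [343.7, 253.5], [317.6, 255.4]]
white [319 255  26  17 127]
box [[319.0, 255.0], [344.0, 255.0], [344.0, 271.0], [319.0, 271.0]]
```

Emit:
carry_out --pt "0.0 -1 0 -25 0" --pt "0.0 -1 0 -42 0" --pt "0.0 -1 0 -53 0" --pt "0.0 -1 0 -60 0" --pt "0.0 -1 0 -65 0" --pt "0.0 -1 0 -66 0" --pt "0.0 -1 0 -66 0"

```text
time_s: 29.75
ee_pos: [0.4436, -0.3164, 0.0721]
orientation: [-0.0, 0.994, -0.106, -0.006]
wrist_force: [1.6, 3.6, 7.1]
width: 0.0074
```

Emit:
carry_out --pt "0.1 0 0 0 0" --pt "0.28 0 0 0 0" --pt "0.28 0 0 0 0" --pt "0.28 0 0 0 0" --pt "0.28 0 0 20 0" --pt "0.28 0 0 60 0" --pt "0.28 0 0 105 0" --pt "0.28 0 0 145 0" --pt "0.28 15 50 145 0.05" --pt "0.28 25 100 145 0.1" --pt "0.28 30 150 145 0.159" --pt "0.28 35 200 145 0.159" --pt "0.28 40 250 145 0.159" --pt "0.28 45 300 145 0.159" --pt "0.28 50 350 145 0.159" --pt "0.28 55 400 145 0.159" --pt "0.28 59 441.5 145 0.159" --pt "0.28 59 441.5 145 0.159" --pt "0.28 59 441.5 145 0.159"

```text
time_s: 31.65
ee_pos: [0.5025, 0.1257, 0.2169]
orientation: [0.0, 1.0, -0.026, -0.007]
wrist_force: [0.3, -0.8, -0.1]
width: 0.0238
```

```bash
cat > chk2.py <<'E'
from h import *
# orange tabs by top view, all at their tops
c=cam("top"); st=bot.get_state();print("ee",st["ee_pos"].round(4),st["orientation"].round(4),round(float(st["width"]),4))
hsv=cv2.cvtColor(c[0],cv2.COLOR_RGB2HSV)
o=(((hsv[...,0]>3)&(hsv[...,0]<20)&(hsv[...,1]>140)&(hsv[...,2]>90))).astype(np.uint8);o[:185]=0;o[265:]=0;o[:,:225]=0;o[:,425:]=0
n,l,q,ce=cv2.connectedComponentsWithStats(o)
for i in range(1,n):
    if q[i,4]>5: z=.08 if ce[i][0]>350 else .137; print("orange",q[i],(ray(c,ce[i],z)*1000).round(1))
E
python3 chk2.py
```

```text
ee [0.5026 0.1248 0.2169] [ 5.000e-04  9.996e-01 -2.700e-02 -6.500e-03] 0.024
orange [391 226   4   7  17] [ 442.9 -316.1   80. ]
orange [402 229   3   6  14] [ 434.  -350.1   80. ]
orange [329 241   6  24  85] [ 358.1 -113.7  137. ]
```

Emit:
carry_out --pt "0.28 0 0.5 -40 0" --pt "0.28 0 0.5 -70 0" --pt "0.28 0 0.5 -90 0" --pt "0.28 0 0.5 -90 0" --pt "0.28 0 0.5 -90 0" --pt "0.0 0 0.5 -90 0" --pt "0.0 0 0.5 -90 0" --pt "0.0 0 0.5 -90 0" --pt "0.0 0 0.5 -90 0" --pt "0.0 0 0.5 -90 0" --pt "0.0 0 0.5 -70 0" --pt "0.0 0 0.5 -45 0" --pt "0.0 0 0.5 -20 0" --pt "0.0 0 0.5 0 0" --pt "0.0 0 0.5 0 0"

```text
time_s: 33.2
ee_pos: [0.5034, 0.1253, 0.2195]
orientation: [0.0, 1.0, -0.027, -0.004]
wrist_force: [-0.7, -0.6, -1.1]
width: 0.0073
```

Emit:
carry_out --pt "0.0 -10 -40 0 0" --pt "0.0 -15 -80 0 -0.05" --pt "0.0 -20 -120 0 -0.1" --pt "0.0 -25 -160 0 -0.159" --pt "0.0 -30 -200 0 -0.159" --pt "0.0 -40 -240 0 -0.159" --pt "0.0 -45 -280 0 -0.159" --pt "0.0 -50 -320 0 -0.159" --pt "0.0 -51 -365 0 -0.159" --pt "0.0 -52 -406 0 -0.159" --pt "0.0 -52 -406 0 -0.159" --pt "0.0 -52 -406 -50 -0.159" --pt "0.0 -52 -406 -82 -0.159" --pt "0.0 -52 -406 -82 -0.159" --pt "0.0 -52 -406 -82 -0.159"

```text
time_s: 34.7
ee_pos: [0.4516, -0.2804, 0.1379]
orientation: [-0.0, 0.994, -0.106, -0.004]
wrist_force: [0.4, -0.5, -0.8]
width: 0.0071
```

```bash
python3 chk.py
```

```text
ee [ 0.452  -0.2808  0.1389] psi -12.2 w 0.0072
expected [[315.9, 259.3], [340.5, 257.4], [341.3, 242.4], [316.0, 244.1]]
white [318 243  24  17 106]
box [[318.0, 243.0], [341.0, 243.0], [341.0, 259.0], [318.0, 259.0]]
```

Emit:
carry_out --pt "0.0 -1 0 -25 0" --pt "0.0 -1 0 -42 0" --pt "0.0 -1 0 -55 0" --pt "0.0 -1 0 -62 0" --pt "0.0 -1 0 -67 0" --pt "0.0 -1 0 -68 0" --pt "0.0 -1 0 -68 0"

```text
time_s: 35.45
ee_pos: [0.4513, -0.2811, 0.0716]
orientation: [0.001, 0.994, -0.106, -0.003]
wrist_force: [0.1, -0.2, 0.3]
width: 0.0073
```

Emit:
carry_out --pt "0.0 0 0 -1.5 0" --pt "0.1 0 0 -1.5 0" --pt "0.28 0 0 -1.5 0" --pt "0.28 0 0 -1.5 0" --pt "0.28 0 0 -1.5 0" --pt "0.28 0 0 20 0" --pt "0.28 0 0 60 0" --pt "0.28 0 0 105 0" --pt "0.28 0 0 146 0" --pt "0.28 15 50 146 0.05" --pt "0.28 25 100 146 0.1" --pt "0.28 30 150 146 0.159" --pt "0.28 35 200 146 0.159" --pt "0.28 40 250 146 0.159" --pt "0.28 44 300 146 0.159" --pt "0.28 48 350 146 0.159" --pt "0.28 51 400 146 0.159" --pt "0.28 53 442 146 0.159" --pt "0.28 53 442 146 0.159" --pt "0.28 53 442 146 0.159"

```text
time_s: 37.45
ee_pos: [0.5041, 0.1616, 0.2174]
orientation: [0.001, 1.0, -0.026, -0.003]
wrist_force: [0.1, -0.4, -0.4]
width: 0.0239
```

```bash
python3 chk2.py
```

```text
ee [0.5042 0.1606 0.2174] [ 0.0015  0.9996 -0.0264 -0.0026] 0.024
orange [381 223   4   7  17] [ 450.1 -281.9   80. ]
orange [392 226   3   7  16] [ 443.4 -316.7   80. ]
orange [402 229   3   6  14] [ 434.  -350.1   80. ]
orange [329 241   6  24  89] [ 358.4 -113.5  137. ]
```

Emit:
carry_out --pt "0.28 0 0.5 -40 0" --pt "0.28 0 0.5 -70 0" --pt "0.28 0 0.5 -90 0" --pt "0.28 0 0.5 -90 0" --pt "0.28 0 0.5 -90 0" --pt "0.0 0 0.5 -90 0" --pt "0.0 0 0.5 -90 0" --pt "0.0 0 0.5 -90 0" --pt "0.0 0 0.5 -90 0" --pt "0.0 0 0.5 -90 0" --pt "0.0 0 0.5 -70 0" --pt "0.0 0 0.5 -45 0" --pt "0.0 0 0.5 -20 0" --pt "0.0 0 0.5 0 0" --pt "0.0 0 0.5 0 0"

```text
time_s: 39.0
ee_pos: [0.505, 0.1612, 0.2201]
orientation: [0.001, 1.0, -0.026, 0.0]
wrist_force: [0.8, 0.1, 0.1]
width: 0.0071
```

Emit:
carry_out --pt "0.0 -10 -40 0 0" --pt "0.0 -15 -80 0 -0.05" --pt "0.0 -20 -120 0 -0.1" --pt "0.0 -25 -160 0 -0.159" --pt "0.0 -30 -200 0 -0.159" --pt "0.0 -35 -240 0 -0.159" --pt "0.0 -40 -280 0 -0.159" --pt "0.0 -43 -320 0 -0.159" --pt "0.0 -45 -365 0 -0.159" --pt "0.0 -46.5 -406 0 -0.159" --pt "0.0 -46.5 -406 0 -0.159" --pt "0.0 -46.5 -406 -50 -0.159" --pt "0.0 -46.5 -406 -82 -0.159" --pt "0.0 -46.5 -406 -82 -0.159" --pt "0.0 -46.5 -406 -82 -0.159"

```text
time_s: 40.5
ee_pos: [0.4587, -0.2445, 0.1385]
orientation: [0.001, 0.994, -0.105, -0.0]
wrist_force: [-0.3, 0.4, 0.2]
width: 0.0073
```

```bash
python3 chk.py
```

```text
ee [ 0.4591 -0.2449  0.1394] psi -12.1 w 0.0069
expected [[314.2, 249.0], [338.0, 247.3], [338.7, 232.4], [314.2, 234.0]]
white [316 234  24  16  93]
box [[316.0, 234.0], [339.0, 234.0], [339.0, 249.0], [316.0, 249.0]]
```

Emit:
carry_out --pt "0.0 -1 0 -25 0" --pt "0.0 -1 0 -42 0" --pt "0.0 -1 0 -55 0" --pt "0.0 -1 0 -63 0" --pt "0.0 -1 0 -68 0" --pt "0.0 -1 0 -69 0" --pt "0.0 -1 0 -69 0" --pt "0.0 -1 0 -69 0" --pt "0.1 -1 0 -69 0" --pt "0.28 -1 0 -69 0" --pt "0.28 -1 0 -69 0" --pt "0.28 -1 0 -69 0" --pt "0.28 -1 0 -45 0" --pt "0.28 -1 0 0 0" --pt "0.28 -1 0 45 0" --pt "0.28 -1 0 90 0" --pt "0.28 -40 -30 130 0" --pt "0.28 -80 -60 130 0" --pt "0.28 -110 -90 130 0"

```text
time_s: 42.45
ee_pos: [0.3504, -0.3331, 0.2709]
orientation: [0.003, 0.995, -0.105, 0.002]
wrist_force: [1.3, -1.1, 0.7]
width: 0.0241
```

```bash
python3 chk2.py
python3 - <<'E'
from h import *
c=cam("top"); s=cam("side")
hsv=cv2.cvtColor(c[0],cv2.COLOR_RGB2HSV)
b=((abs(hsv[...,0].astype(int)-112)<14)&(hsv[...,1]>110)&(hsv[...,2]>30)).astype(np.uint8); b[:185]=0;b[230:]=0;b[:,:237]=0;b[:,320:]=0
n,l,q,ce=cv2.connectedComponentsWithStats(b)
for i in range(1,n):
    if q[i,4]>8: print("blue",q[i],(ray(c,ce[i],.137)*1000).round(1))
a=c[0][185:265,280:430]; d=s[0][140:320,250:410]
o=np.zeros((590,800,3),np.uint8); o[:187,:350]=cv2.resize(a,(350,187),interpolation=2); o[:506,350:]=cv2.resize(d,(450,506),interpolation=2); o[200:587,:350]=cv2.resize(c[0][180:250,220:310],(350,387-0),interpolation=2)[:387]; save(o,"m12.png")
E
```

```text
ee [ 0.346  -0.338   0.2702] [ 3.700e-03  9.942e-01 -1.076e-01  3.000e-04] 0.0238
orange [370 221   4   7  17] [ 458.1 -246.4   80. ]
orange [381 224   4   6  16] [ 450.  -281.4   80. ]
orange [392 226   3   7  17] [ 443.1 -316.9   80. ]
orange [403 229   3   3   7] [ 440.  -352.1   80. ]
orange [329 241   6  24  79] [ 357.7 -113.   137. ]
blue [296 205   2   9  15] [4.938e+02 4.000e-01 1.370e+02]
```

View pics/m12.png

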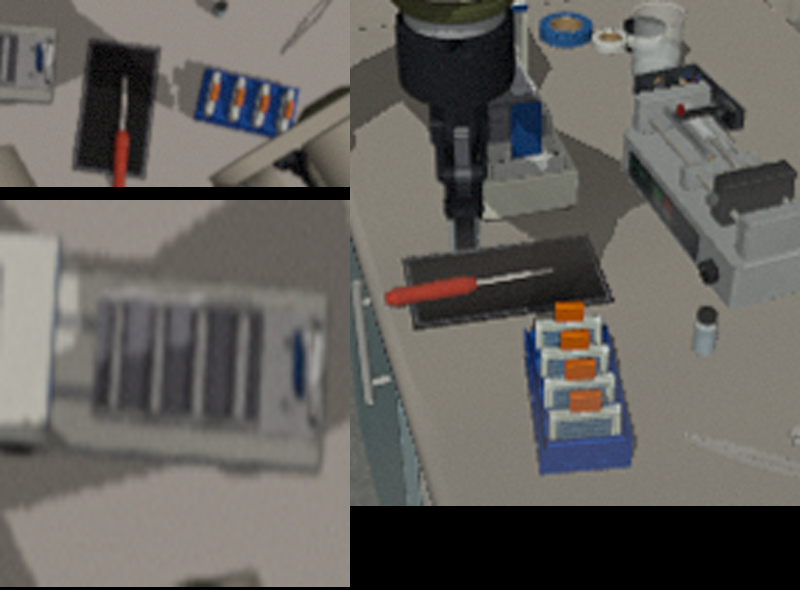

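m12 shows all four cassettes down in the rack, the shuttle empty at its stop and the bystanders in place. The screwdriver, however, has been knocked towards the robot and its handle now overhangs the mat edge. Measure it.

Run:
```python
from h import *
for n in("top","side"):
    c=cam(n); hsv=cv2.cvtColor(c[0],cv2.COLOR_RGB2HSV); m=(((hsv[...,0]<8)|(hsv[...,0]>172))&(hsv[...,1]>150)&(hsv[...,2]>60)).astype(np.uint8)
    if n=="top": m[:190]=0;m[280:]=0;m[:,:300]=0;m[:,355:]=0
    else: m[:215]=0;m[270:]=0;m[:,:240]=0;m[:,345:]=0
    W=np.array([ray(c,p,.0125)[:2]*1000 for p in np.argwhere(m)[:,::-1]],np.float32);print(n,len(W),cv2.minAreaRect(W),W.min(0),W.max(0))
    k=(hsv[...,2]<60).astype(np.uint8)
c=cam("top");s=cam("side")
print("tip top", ray(c,(280+125*150/350-.5,185+78*80/187-.5),.0125),"tip side",ray(s,(250+(552-350)*160/450-.5,140+268*180/506-.5),.0125))
```

```text
top 137 ((361.70306396484375, -118.58474731445312), (85.33045196533203, 20.659021377563477), 0.8005428910255432) [ 318.94537 -128.49266] [ 404.46054 -107.75748]
side 175 ((366.27685546875, -115.53419494628906), (25.029687881469727, 89.73593139648438), 88.28009033203125) [ 321.32324 -128.74329] [ 411.2847   -102.270164]
tip top [ 0.48480766 -0.12069684  0.0125    ] tip side [ 0.4906355  -0.11818707  0.0125    ]
```

The middle is about 35 mm from the mat's middle, inside the 50 mm limit but marginal. I'll regrasp it and move it 37 mm back.

Emit:
carry_out --pt "0.5 5 45 0 0.1" --pt "0.5 10 90 0 0.2" --pt "0.5 20 135 0 0.2" --pt "0.5 25 180 0 0.2" --pt "0.5 27 221 0 0.2" --pt "0.5 27 221 0 0.2" --pt "0.5 27 221 -50 0.2" --pt "0.5 27 221 -100 0.2" --pt "0.5 27 221 -150 0.2" --pt "0.5 27 221 -150 0.2" --pt "0.5 27 221 -150 0.2"

```text
time_s: 43.9
ee_pos: [0.3798, -0.1109, 0.1199]
orientation: [0.001, 1.0, -0.004, 0.0]
wrist_force: [0.4, 0.1, 0.2]
width: 0.0427
```

Emit:
carry_out --pt "0.5 -6 -6 -40 0" --pt "0.5 -6 -6 -75 0" --pt "0.5 -6 -6 -93 0" --pt "0.5 -6 -6 -93 0" --pt "0.5 -6 -6 -93 0" --pt "0.1 -6 -6 -93 0" --pt "0.1 -6 -6 -93 0" --pt "0.1 -6 -6 -93 0" --pt "0.1 -6 -6 -93 0" --pt "0.1 -6 -6 -93 0" --pt "0.1 -6 -6 -75 0" --pt "0.1 10 -2 -70 0" --pt "0.1 31 0 -70 0" --pt "0.1 31 0 -70 0" --pt "0.1 31 0 -70 0" --newtons 60

```text
time_s: 45.4
ee_pos: [0.4107, -0.1108, 0.0504]
orientation: [0.001, 1.0, -0.004, 0.001]
wrist_force: [-0.5, 0.4, -0.0]
width: 0.0177
```

Emit:
carry_out --pt "0.1 0 0 -12 0" --pt "0.1 0 0 -23 0" --pt "0.1 0 0 -23 0" --pt "0.1 0 0 -23 0" --pt "0.25 0 0 -23 0" --pt "0.4 0 0 -23 0" --pt "0.4 0 0 -23 0" --pt "0.4 0 0 -23 0" --pt "0.4 0 0 -23 0" --pt "0.4 0 0 10 0" --pt "0.4 0 0 50 0" --pt "0.4 0 0 100 0" --pt "0.4 0 0 150 0" --pt "0.4 -20 -50 200 0" --pt "0.4 -30 -100 200 0" --pt "0.4 -30 -150 200 0" --pt "0.4 -30 -200 200 0" --pt "0.4 -30 -200 200 0" --pt "0.4 -30 -200 200 0"

```text
time_s: 47.3
ee_pos: [0.3804, -0.3125, 0.2497]
orientation: [0.001, 1.0, -0.005, 0.0]
wrist_force: [0.5, 0.4, 1.1]
width: 0.0347
```

```bash
python3 chk2.py
python3 - <<'E'
from h import *
c=cam("top"); s=cam("side")
for n,cc in(("top",c),("side",s)):
    hsv=cv2.cvtColor(cc[0],cv2.COLOR_RGB2HSV); m=(((hsv[...,0]<8)|(hsv[...,0]>172))&(hsv[...,1]>150)&(hsv[...,2]>60)).astype(np.uint8)
    if n=="top": m[:190]=0;m[280:]=0;m[:,:300]=0;m[:,355:]=0
    else: m[:205]=0;m[270:]=0;m[:,:240]=0;m[:,345:]=0
    W=np.array([ray(cc,p,.0125)[:2]*1000 for p in np.argwhere(m)[:,::-1]],np.float32);print(n,len(W),cv2.minAreaRect(W))
o=np.zeros((590,800,3),np.uint8); o[:187,:350]=cv2.resize(c[0][185:265,280:430],(350,187),interpolation=2); o[:506,350:]=cv2.resize(s[0][140:320,250:410],(450,506),interpolation=2); o[200:587,:350]=cv2.resize(c[0][180:250,220:310],(350,387),interpolation=2); save(o,"m13.png")
E
```

```text
ee [ 0.3805 -0.3107  0.2498] [ 7.0e-04  1.0e+00 -4.7e-03  3.0e-04] 0.0342
orange [370 221   4   7  16] [ 458.3 -246.8   80. ]
orange [381 223   4   7  17] [ 450.1 -281.9   80. ]
orange [328 231   6  26  97] [ 387.2 -109.9  137. ]
top 153 ((397.538818359375, -112.88124084472656), (89.44622802734375, 17.293214797973633), 0.7091323733329773)
side 175 ((400.2158203125, -111.24237823486328), (25.30669403076172, 89.33087921142578), 89.0499496459961)
```

View pics/m13.png

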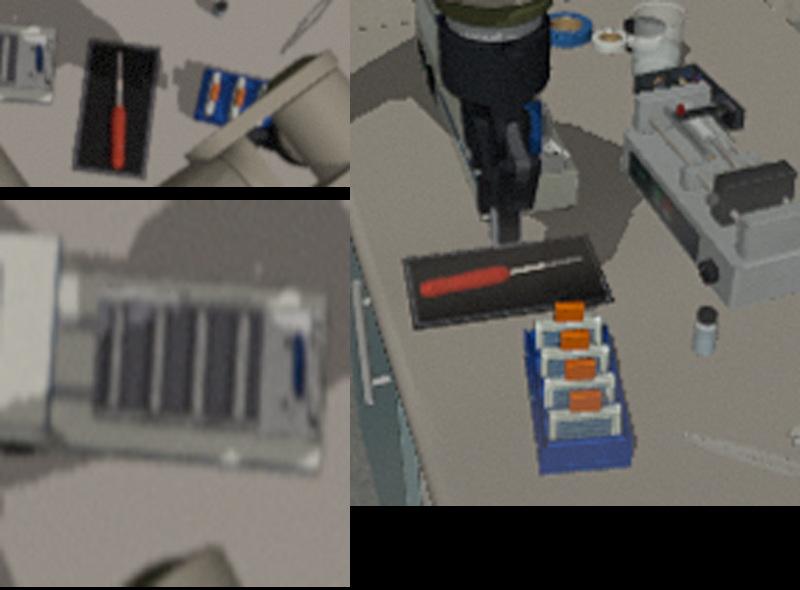

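m13 shows the screwdriver fully on the mat, the four cassettes seated, the shuttle at its stop and the gripper clear. Hand in.

```bash
python3 -c "
from cell import bot
print(bot.job_done())"
```

```text
the job is handed in; nothing more can be done
None
```

I finished the whole task and handed it in at about 47 s of the 210 s allowed; hand-in reports no verdict.

**What I did**
- **Release:** The first two tries at the slot caught on the collar, with up to 35 N at the wrist. I moved the blade about 8 mm to the reader's left and it went in. The tab then pushed back with 4.6 N, and the shuttle sprang out.
- **Shuttle:** I pulled it along by its tab until the wrist read 50 N against the end stop. That was on the fingers, but it is above the 40 N that the rule sets for the arm and gripper body.
- **Cassettes:** All four went into rack slots 1 to 4.
- **Screwdriver:** It was knocked about 35 mm after I first laid it down. I picked it up again and put it back near the middle of the mat.

**Last checks**
- **Cassettes:** The camera measured the tabs in slots 2 to 4 within about 2 mm of where I aimed. Slot 1 was only 1–2 mm off when it was last fully in view; the arm partly hid it later. All four look upright and fully down.
- **Screwdriver:** It lies on the mat, with its middle a few millimetres from the mat's middle.
- **Shuttle:** The camera puts it at about 0.167 m, good to about 3 mm, so that alone is only just above the 0.163 m limit. The hard stop suggests it is at the end.
- **Release tab:** I did not measure it springing back; the blade came out fully and nothing has touched it since.
- **Bystanders:** The vial and tweezers look unmoved. The calliper was mostly out of the last pictures, but the arm never went near it.
- **Disagreement:** The two cameras differ by about 3–4 mm in world x on the same points. I allowed for this, and it does not change any of the results above.

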